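# Screw the hose elbow into the clamped port

### The job

Draw the threaded hose elbow (the one with the longer, ribbed arm) out of its rack by the arm and stand it upright on the rubber mat, then let go and take it again by its square body. Drop its foot into the clamped port and screw it in clockwise until the resistance has clearly risen, stopping with the arm midway in the hose bracket, and let go; do not disturb the other elbow or the bottles and other small things standing about.

Things in the scene. Friction and masses are not known exactly. Their poses are not given: they have to be found in the camera images.
- elbow_body (a point): Centre of the square body of the threaded brass elbow (140 g), on its upright axis, 50 mm above its underside; z up, x along the side arm. Body 26 x 26 mm, flats facing x and y, 28 to 66 mm above the underside; flange 33 mm across below it (24 to 28 mm). At the start it stands in one of the two rack bays, arm pointing out of the front.
- elbow_tip (a point): Centre of the open end of the threaded elbow's arm: a round tube 15 mm thick, ribbed near the end, its axis 54 mm above the underside, ending 85 mm from the foot's axis.
- elbow_foot (a point): Centre of the underside of the threaded elbow's round foot (26 mm across, 3 mm chamfer; it stands on this alone). Axes as elbow_body. Two thread lugs stand out on +y and -y, at right angles to the arm, reaching 19 mm from the axis, 8 mm wide, 4 to 9 mm above the underside.
- plain_elbow_body (a point): The other brass elbow, to be left alone: like the threaded one but with a smooth, thinner (12 mm) and shorter arm (58 mm from the axis) and no lugs; same point and axes. It stands in the other bay.
- rack: Fixed low wooden rack, origin under its middle on the bench, open front facing its -x. Two bays at y = +-41 mm, floor 3 mm. Walls and roof span x -26 to +38 mm, y +-85 mm; roof underside 80, top 85 mm above the bench. The elbows' bodies stand under the roof near x = 0; only their arms stick out in front (axis 57 mm above the bench).
- mat: Fixed flat black rubber mat 110 x 110 x 3 mm on the bench, kept clear to set the elbow down on; origin at the centre of its underside.
- port_mouth (a point): Centre of the mouth of the fixed female port, an upright steel ring 54 mm across between two clamp jaws, rim 56 mm above the bench. z up, x towards the hose bracket. Bore 42 mm, narrowed to 29 mm by two sloping thread flanks that leave two opposite gaps, on its +x and -x sides, for the lugs, with about 10 degrees to spare either way.
- bracket_mid (a point): Middle of the opening of the steel hose bracket, 66 mm from the port's axis along its x, 90 mm above the bench. A sideways U 16 mm wide: bars below and above (clear from 72 to 110 mm over the bench, top at 116 mm), closed by a post on the -y side, 18 mm from the middle, open to +y. No room for fingers on the arm there.
- washer (a joint): How far the washer is pressed down, m (0 free, 0.0065 at most, spring 1600 N/m). Turning clockwise from entry is free for about 45 degrees; then the thread draws the elbow down 1.2 mm per 15 degrees and resistance rises. A quarter turn puts the arm mid-bracket, washer about 0.004. End stop near 119 degrees; friction holds it when let go.
- dropper_0: Dropper bottle 33 mm across, 106 mm tall, standing loose beyond the port; bystander. Origin under its centre.
- vial_0: Sample vial 24 mm across, 50 mm tall, standing loose right of the mat; bystander. Origin under its centre.
- oil_bottle: Small bottle 26 mm across, 50 mm tall, standing loose right of the rack; bystander. Origin under its centre.
- cover_slips: Small box 31 x 31 x 14 mm lying loose between port, mat and microscope; bystander. Origin under its centre.
- tally_counter: Hand tally counter 29 x 42 x 45 mm standing loose at the right; bystander. Origin under its centre.
- port_seat (a point): Top of the sprung rubber washer in the port's bore, 16 mm below the mouth (fixed point, washer free); axes as port_mouth. The foot drops onto it when put in with the arm along +y (a quarter turn anticlockwise, seen from above, of the bracket). Put in with the arm along -y, it would end pointing away from the bracket.
- microscope: Tall fixed microscope, an obstacle: 350 mm high, base 271 (x) by 166 mm (y), origin under its centre on the bench; its eyepieces lean towards the robot, about as far as the front of the base. Carry things round it on the robot's side.
Mind the look-alikes: they are no part of the job. Leave any white look-alike of the part that bears elbow_body alone.

How it is judged (in metres and radians):
On the way, in this order (a step that is already met when the one before it is completed fails the run):
1. the threaded elbow stands upright on the mat, let go (horizontal distance between elbow_foot and mat below 0.05 m and height (world z) of elbow_foot below 0.008 m and angle between elbow_body's own z axis and vertical below 0.1 rad and contact force between elbow and the fingers below 0.05 N), for 0.2 s.
2. the foot is down in the mouth of the port (horizontal distance between elbow_foot and port_mouth below 0.004 m and z of elbow_foot in the frame of port_mouth below -0.01 m), for 0.05 s.
At the end, for the whole second after the job is handed in: The threaded elbow is screwed into the port: foot within 4 mm of the port's axis and more than 17.5 mm below its mouth, washer pressed down over 2 mm, upright within 0.1 rad, arm tip within 10 mm sideways of the line through the middle of the bracket, at rest and let go (horizontal distance between elbow_foot and port_mouth below 0.004 m and z of elbow_foot in the frame of port_mouth below -0.0175 m and value of joint washer above 0.002 m and angle between elbow_body's own z axis and vertical below 0.1 rad and x of elbow_tip in the frame of port_mouth above 0.06 m and y of elbow_tip in the frame of port_mouth between -0.01 and 0.01 m and linear speed of elbow below 0.01 m/s); the robot touches nothing.
It fails at once if the plain elbow is displaced by more than 20 mm (distance of plain_elbow_body from where it was at the start of the episode above 0.02 m).
It fails at once if a bystander is displaced by more than 20 mm (distance of any of dropper_0, vial_0, oil_bottle, cover_slips, tally_counter from where it was at the start of the episode above 0.02 m).
It also fails if it takes over 56 s, if anything falls off the work surface, if the arm or the gripper's body presses on something with over 40 N, if the wrist force passes 120 N, or if a joint passes its speed limit or range.

### The arm

A 6-joint arm with a two-finger parallel gripper is mounted at the origin on a cart in front of the work surface, level with it; the furniture and walls round the work are solid. World frame = base frame: x ahead of the robot, y to its left, z up, the work surface at z = 0. Lengths are in m, angles in degrees, forces in N, time in s.
With the tool pointing down it reaches from about 0.25 to 0.725 m from the base axis. Payload 9.7 kg.
Tool frame: the origin (TCP) lies midway between the tips of the shut fingers; the grasp point (between the pads) lies 19 mm behind it; y points along the fingers, x is the direction in which the jaws open and shut, and the axes are right-handed (so a half turn about y gives the same grasp; the last joint's range is limited). The gripper opens to 85 mm and grips with 20 to 120 N. Pads are 22 mm wide; open, the fingers measure 114 mm over their backs; the gripper's body (76 mm by 85 mm) begins 54 mm behind the grasp point. The pads swing forward as they close: fully open they stand 13 mm farther back than shut.
Start: joints at [-66.979, 4.979, 10.078, 95.1, 0, 90], TCP at [0.215, -0.506, 0.231] pointing down, gripper open.
Joint ranges: [-179.16, 179.16], [-48.56, 103.87], [-65.8, 70.77], [-126.05, 130.52], [-82.76, 87.17], [-180, 180]. Speed limits (degrees/s): [127.2, 127.2, 147.25, 180, 180, 180].

### API

Orientations are given as [roll, pitch, yaw] about the fixed x, y, z axes, in that order (R = Rz(yaw) Ry(pitch) Rx(roll)).
In Python, from workcell import get_obs, camera, job_done gives the robot as it stands.
- The arm moves only by the tool play_rows, never from a script. Its argument "moves" is a list of rows, each a list of 3 entries, a list of its own where there are three numbers: the turn, a rotation vector about the tool's x, y, z in degrees, then the shift along the tool's x, y, z in m, then the opening in per cent of the stroke, from 0 (shut) to 100 (fully open). A call has exactly 5 rows; each row is the pose to reach, as a shift and turn from the pose commanded when the call began, along the tool's axes at that moment; what a row does not reach only later rows make up. A row lasts 1/10 s, in which the tool goes at most 50 mm and 8.59 degrees, less where a joint would pass 70% of its speed; a pose out of reach is approached as far as the arm can. A call with a gripper value outside its range is refused whole. The fingers move at their own pace and stop on an object; "grip_force" is the grip in N (left out, the last holds). Time passes only in rows, so rows that repeat a pose let the fingers close, or fill a call up. It gives the time, the measured TCP pose, the force and the opening at its end, in the units of the state.
- get_obs(): the state, without advancing time (a new reading comes with each control period).
- camera(name): name is "scene" or "side" or "wrist"; returns a dict with "img" (480x640x3 uint8, red, green, blue), "fov_y" (degrees; the focal length in pixels is half the picture's height over the tangent of half this angle, whatever the lens; pixels are square), "cx", "cy" (the principal point, pixels), "world_from_camera" (4x4, takes a point from camera to world coordinates). Camera axes: x right, y up, looking along -z (the intrinsics and any distortion apply to the point x, -y, -z); pixel columns grow to the right and rows downward; lengths in m; the calibration is good to about 2 mm. A picture is of the moment at which its call begins. There is no depth.
- job_done(): hands the job in, once; it reports no verdict.
The state is a dict: "time": time; "q": joint angles; "qd": joint speeds; "joint_efforts": joint torques, N m; "ee_pos": TCP position; "tcp_rot": TCP orientation; "wrist_force": force on the tool from outside, world axes, zero at the start; "torque": the same for the moment, N m; "opening": finger opening in m.
Only numpy, scipy, OpenCV 4.12 (cv2) and the standard library are available. Lean on these libraries where they do the work, as an engineer would, in place of code of your own. Each camera call takes 0.05 s, during which the arm holds its last target.

## Working session

There is one attempt and no reset: what is moved stays moved. The work goes in short steps, Python scripts to look and compute and a tool call to move; the robot and the scene stay as the last step left them, time stands still between calls to the robot, and variables do not carry over. Pictures are saved under pics/ and viewed, and the job is handed in when it is done.

Besides the shell and the picture viewer there is one more tool, called after "Emit:" by a JSON object that holds its "api" and its "payload". play_rows: Moves the arm, as the interface text tells. Its arguments: {"type":"object","properties":{"moves":{"type":"array"},"grip_force":{"type":"number"}},"required":["moves"]}

```bash
ls; mkdir -p pics; python3 - <<'E'
from workcell import get_obs, camera
import cv2, pickle
o=get_obs(); print(o)
for n in ["scene","side","wrist"]:
    c=camera(n); pickle.dump(c,open(f"pics/{n}0.pkl","wb"))
    cv2.imwrite(f"pics/{n}0.png",c["img"][:,:,::-1])
    print(n,{k:v for k,v in c.items() if k!="img"})
E
```

```text
pics
{'time': 0.0, 'q': array([-6.69795381e+01,  5.01140799e+00,  1.00321356e+01,  9.50993879e+01,
       -1.59277563e-03,  9.00011456e+01]), 'qd': array([-0.06473176, -0.06069033, -0.01040714, -0.00782633, -0.0193019 ,
       -0.02813822]), 'joint_efforts': array([ 3.13927245e-03, -5.20397866e+01,  4.64798677e+01,  1.65763136e-02,
        2.21001892e-05,  9.63700479e-07]), 'ee_pos': array([ 0.21498105, -0.50598141,  0.23055935]), 'tcp_rot': array([-9.00015943e+01,  7.86602385e-02, -6.69806837e+01]), 'wrist_force': array([-0.91562249, -0.2766159 ,  0.09976008]), 'torque': array([0.01224043, 0.00679584, 0.04921421]), 'opening': 0.08527794431811445}
scene {'fov_y': 48.97131390301066, 'cx': 316.98952571624636, 'cy': 231.67366275766477, 'world_from_camera': array([[-0.85861121,  0.23582233, -0.45516438,  0.03569803],
       [-0.51261713, -0.3893728 ,  0.76525323,  0.94336484],
       [ 0.00323517,  0.89038006,  0.45520642,  0.63790024],
       [ 0.        ,  0.        ,  0.        ,  1.        ]])}
side {'fov_y': 49.927240617795114, 'cx': 315.95765426375925, 'cy': 249.0655154772067, 'world_from_camera': array([[ 0.84801472,  0.31251915, -0.42802198,  0.11431005],
       [-0.52994759,  0.5078992 , -0.67911262, -0.81222284],
       [ 0.00515633,  0.80272672,  0.59632477,  0.74647175],
       [ 0.        ,  0.        ,  0.        ,  1.        ]])}
wrist {'fov_y': 63.85888592783999, 'cx': 320.492394678091, 'cy': 244.87998655070007, 'world_from_camera': array([[ 3.91853713e-01,  8.76393221e-01,  2.79974267e-01,
         2.87168080e-01],
       [-9.20027180e-01,  3.73536937e-01,  1.18406694e-01,
        -4.73947402e-01],
       [-8.09905979e-04, -3.03982038e-01,  9.52677419e-01,
         3.72296024e-01],
       [ 0.00000000e+00,  0.00000000e+00,  0.00000000e+00,
         1.00000000e+00]])}
```

View pics/scene0.png

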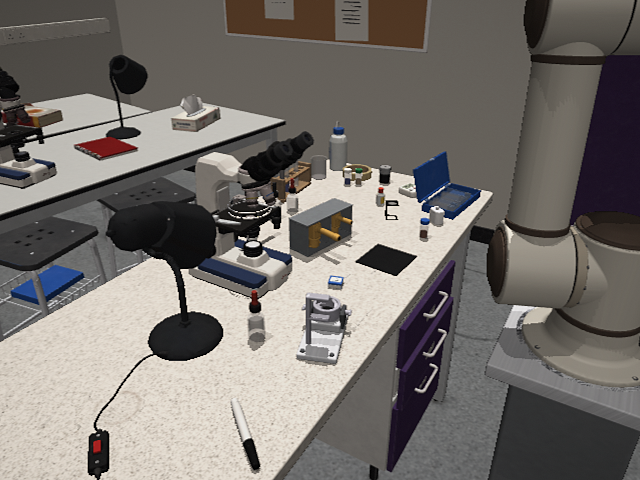

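View pics/side0.png

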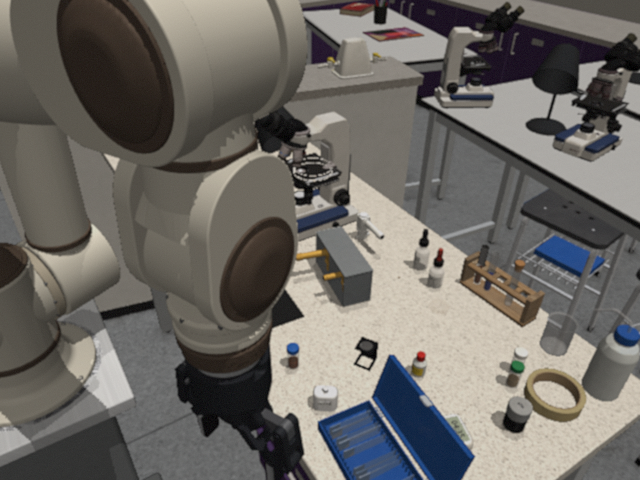

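View pics/wrist0.png

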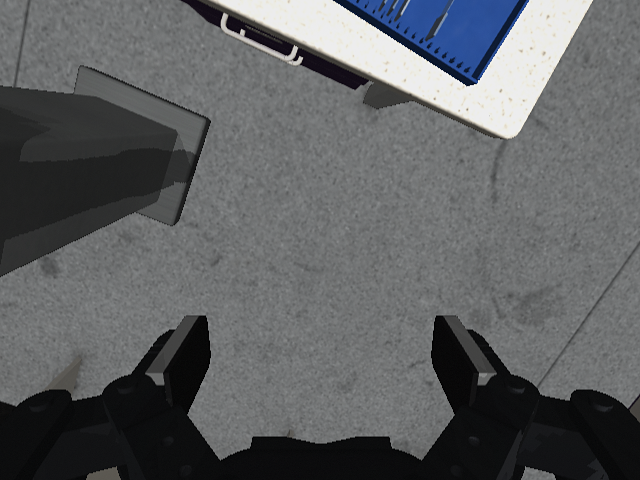

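```bash
python3 - <<'E'
import cv2
s=cv2.imread("pics/scene0.png"); d=cv2.imread("pics/side0.png")
cv2.imwrite("pics/c1.png",cv2.resize(s[190:290,270:420],None,fx=5,fy=5,interpolation=cv2.INTER_CUBIC))
cv2.imwrite("pics/c2.png",cv2.resize(d[200:330,270:420],None,fx=4.6,fy=4.6,interpolation=cv2.INTER_CUBIC))
cv2.imwrite("pics/c3.png",cv2.resize(s[270:370,230:380],None,fx=5,fy=5,interpolation=cv2.INTER_CUBIC))
E
```

```text
(no output)
```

View pics/c1.png

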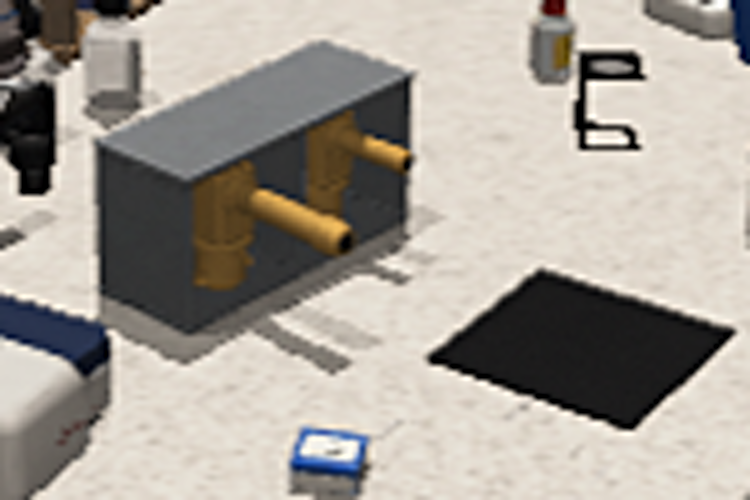

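View pics/c2.png

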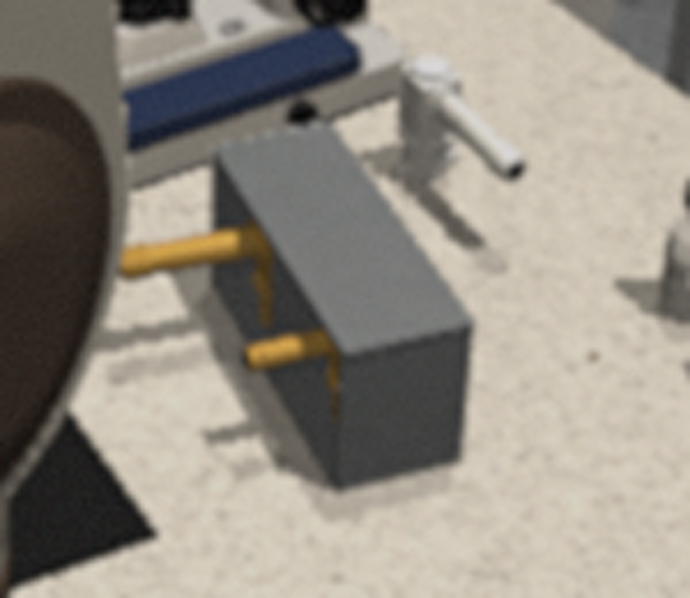

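View pics/c3.png

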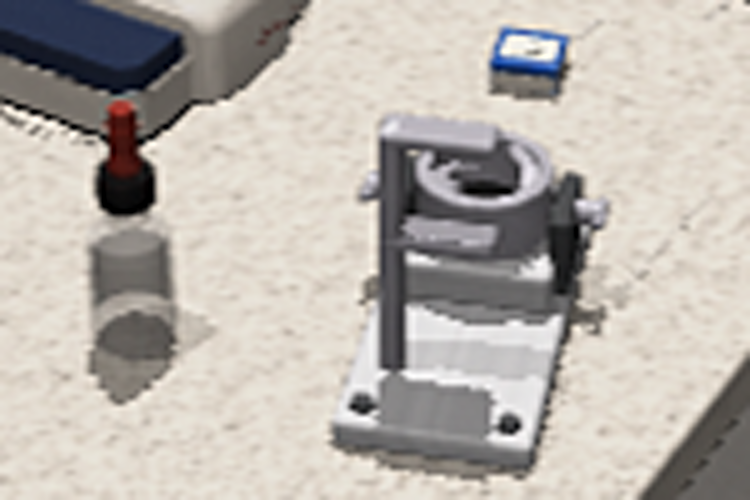

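```bash
cat > h.py <<'E'
import numpy as np, cv2, pickle
from scipy.spatial.transform import Rotation as R
def ray(c,u,v):
    f=240/np.tan(np.radians(c["fov_y"]/2)); M=c["world_from_camera"]
    d=M[:3,:3]@np.array([(u-c["cx"])/f,-(v-c["cy"])/f,-1.0]); return M[:3,3],d
def plane(c,u,v,z):
    o,d=ray(c,u,v); return o+d*(z-o[2])/d[2]
def proj(c,p):
    f=240/np.tan(np.radians(c["fov_y"]/2)); M=c["world_from_camera"]
    q=M[:3,:3].T@(np.asarray(p)-M[:3,3]); return np.array([c["cx"]+f*q[0]/-q[2], c["cy"]-f*q[1]/-q[2]])
def load(n): return pickle.load(open(f"pics/{n}.pkl","rb"))
def snap(n,tag):
    from workcell import camera
    c=camera(n); pickle.dump(c,open(f"pics/{n}{tag}.pkl","wb")); cv2.imwrite(f"pics/{n}{tag}.png",c["img"][:,:,::-1]); return c
E
python3 - <<'E'
from h import *
np.set_printoptions(precision=4,suppress=True)
c=load("scene0"); s=load("side0")
for n,(u,v) in dict(backL=(289.6,218.6),frontL=(307.6,226.6),frontR=(352.4,205),backR=(334.4,198.2)).items(): print(n,plane(c,u,v,.085))
sc=lambda a,b:(270+a/4.6,200+b/4.6)
for n,p in dict(fL=(217,152),bL=(325,125),bR=(470,323),fR=(343,352)).items(): print("side",n,plane(s,*sc(*p),.085))
g=c["img"][240:280,350:425].astype(int).sum(2)
m=((g<120)*255).astype(np.uint8)
k=max(cv2.findContours(m,0,2)[0],key=cv2.contourArea); print(cv2.contourArea(k))
a=cv2.approxPolyDP(k,4,True)[:,0]+[350,240]
for p in a: print("mat",p,plane(c,*p,.003))
# ring: outer rim ellipse, z=.056: crop3 coords
t=lambda a,b:(230+a/5,270+b/5)
for n,p,z in [("ringL",(413,172),.056),("ringR",(553,172),.056),("ringTop",(485,131),.056),("ringBot",(485,212),.056),
  ("bartopnearR",(497,150),.116),("bartopnearL",(383,138),.116),("bartopfarL",(388,115),.116),("bartopfarR",(492,127),.116),("basefrontL",(333,428),.01),("basefrontR",(532,448),.01)]:
    print(n,plane(c,*t(*p),z))
print("slips top",plane(c,*t(530,45),.014)); print("dropper base", plane(c,*t(132,350),0.0))
print("vial side",plane(s,293,366,0)," scene",plane(c,424,237,0)); print("oil side",plane(s,418,374,0),"scene",plane(c,380,205,0))
print("tally",plane(s,325,405,0),plane(c,437,225,0))
E
```

```text
backL [ 0.6809 -0.0115  0.085 ]
frontL [0.6208 0.0028 0.085 ]
frontR [ 0.5879 -0.1618  0.085 ]
backR [ 0.6486 -0.1761  0.085 ]
side fL [ 0.6234 -0.0092  0.085 ]
side bL [ 0.6815 -0.0174  0.085 ]
side bR [ 0.6484 -0.1804  0.085 ]
side fR [ 0.589  -0.1675  0.085 ]
953.5
mat [356 262] [ 0.5098 -0.0359  0.003 ]
mat [396 275] [ 0.405  -0.0309  0.003 ]
mat [416 256] [ 0.3981 -0.1371  0.003 ]
mat [377 245] [ 0.5031 -0.139   0.003 ]
ringL [0.4683 0.2315 0.056 ]
ringR [0.4225 0.2038 0.056 ]
ringTop [0.4586 0.1932 0.056 ]
ringBot [0.4319 0.2397 0.056 ]
bartopnearR [0.4056 0.2785 0.116 ]
bartopnearL [0.4433 0.2927 0.116 ]
bartopfarL [0.4494 0.2796 0.116 ]
bartopfarR [0.4141 0.2671 0.116 ]
basefrontL [0.4446 0.3257 0.01  ]
basefrontR [0.3783 0.2983 0.01  ]
slips top [0.5056 0.0702 0.014 ]
dropper base [0.5405 0.3178 0.    ]
vial side [ 0.4205 -0.249   0.    ]  scene [ 0.4189 -0.2475  0.    ]
oil side [ 0.6059 -0.3859  0.    ] scene [ 0.6031 -0.3741  0.    ]
tally [ 0.4242 -0.353   0.    ] [ 0.4137 -0.3332  0.    ]
```

```bash
cat >> h.py <<'E'
def go(x,y,z,yaw):
    from workcell import get_obs
    o=get_obs(); R0=R.from_euler("xyz",o["tcp_rot"],degrees=True); p=o["ee_pos"]
    R1=R.from_euler("xyz",[-90,0,yaw],degrees=True)
    print("t",round(o["time"],2),"tcp",np.round(p,4),"rot",np.round(o["tcp_rot"],2),"q6",round(o["q"][5],1),"F",np.round(o["wrist_force"],1),"op",round(o["opening"],4))
    print("turn",np.round((R0.inv()*R1).as_rotvec(degrees=True),2),"shift",np.round(R0.inv().apply(np.array([x,y,z])-p),4))
E
python3 -c "
from h import *
go(.53,-.04,.25,78.7)"
```

```text
t 0.15 tcp [ 0.215  -0.506   0.2307] rot [-9.000e+01  6.000e-02 -6.698e+01] q6 90.0 F [ 0.1 -0.4  0.6] op 0.0859
turn [-8.0000e-02 -1.4568e+02 -2.0000e-02] shift [-0.3057 -0.0189  0.4722]
```

Emit:
{"api": "play_rows", "payload": {"moves": [[[0,-8,0],[-0.03,-0.02,0.04],100],[[0,-16,0],[-0.055,-0.02,0.08],100],[[0,-24,0],[-0.08,-0.02,0.12],100],[[0,-32,0],[-0.105,-0.02,0.16],100],[[0,-40,0],[-0.13,-0.02,0.2],70]]}}

```text
time: 0.65
ee_pos: [0.3489, -0.3066, 0.2512]
tcp_rot: [-90.0, -0.0, -26.7]
wrist_force: [0.2, -0.4, -0.1]
opening: 0.0733
```

```bash
python3 -c "
from h import *
go(.53,-.04,.25,78.7)"
```

```text
t 0.65 tcp [ 0.3489 -0.3066  0.2512] rot [-9.000e+01 -1.000e-02 -2.667e+01] q6 75.4 F [ 0.2 -0.4 -0.1] op 0.0733
turn [ 1.0000e-02 -1.0537e+02  1.0000e-02] shift [0.0421 0.0012 0.3195]
```

Emit:
{"api": "play_rows", "payload": {"moves": [[[0,-8,0],[0.01,0,0.04],70],[[0,-16,0],[0.015,0,0.08],70],[[0,-24,0],[0.02,0,0.12],70],[[0,-32,0],[0.025,0,0.16],70],[[0,-40,0],[0.03,0,0.2],70]]}}

```text
time: 1.15
ee_pos: [0.4664, -0.1421, 0.2512]
tcp_rot: [-90.0, 0.0, 13.4]
wrist_force: [0.7, -1.1, 0.3]
opening: 0.0598
```

```bash
python3 -c "
from h import *
go(.53,-.04,.25,78.7)"
```

```text
t 1.15 tcp [ 0.4664 -0.1421  0.2512] rot [-90.     0.    13.36] q6 59.7 F [ 0.7 -1.1  0.3] op 0.0598
turn [  0.   -65.34  -0.  ] shift [0.0855 0.0012 0.0847]
```

Emit:
{"api": "play_rows", "payload": {"moves": [[[0,-8,0],[0.02,0,0.02],70],[[0,-16,0],[0.04,0,0.04],70],[[0,-24,0],[0.06,0,0.06],70],[[0,-32,0],[0.08,0,0.08],70],[[0,-40,0],[0.0855,0,0.085],70]]}}

```text
time: 1.65
ee_pos: [0.5308, -0.0395, 0.2505]
tcp_rot: [-89.9, 0.0, 53.5]
wrist_force: [-0.3, -0.2, -0.4]
opening: 0.0595
```

Emit:
{"api": "play_rows", "payload": {"moves": [[[0,-8,0],[0,0,0],70],[[0,-16,0],[0,0,0],70],[[0,-25.3,0],[0,0,0],70],[[0,-25.3,0],[0,0,0],70],[[0,-25.3,0],[0,0,0],70]]}}

```text
time: 2.15
ee_pos: [0.5299, -0.0416, 0.2511]
tcp_rot: [-90.0, -0.0, 78.1]
wrist_force: [-0.1, 0.1, 0.1]
opening: 0.0596
```

```bash
python3 -c "
from h import *
go(.53,-.04,.25,78.7)
c=snap('wrist','1'); print(c['world_from_camera'])
c=snap('scene','1')"
```

```text
t 2.15 tcp [ 0.5299 -0.0416  0.2511] rot [-89.98  -0.    78.11] q6 7.4 F [-0.1  0.1  0.1] op 0.0596
turn [-0.02 -0.59  0.  ] shift [0.0016 0.0011 0.0002]
[[ 2.05205934e-01 -9.32225369e-01 -2.98071108e-01  4.54034490e-01]
 [ 9.78718810e-01  1.95419634e-01  6.26151500e-02 -2.38422902e-02]
 [-1.22484659e-04 -3.04576800e-01  9.52487773e-01  3.92780333e-01]
 [ 0.00000000e+00  0.00000000e+00  0.00000000e+00  1.00000000e+00]]
```

View pics/wrist1.png

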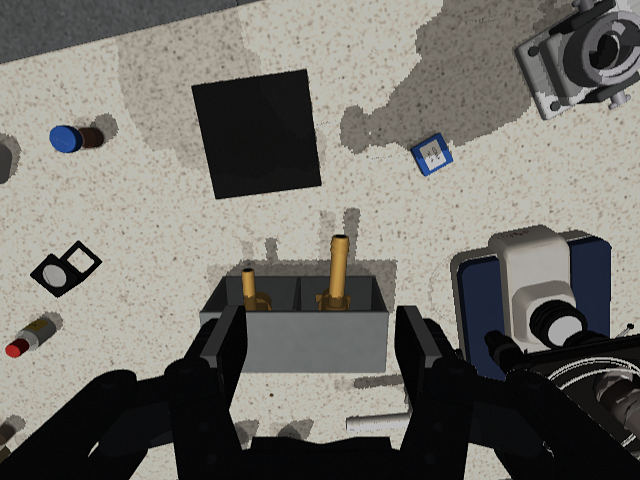

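```bash
python3 - <<'E'
from h import *
np.set_printoptions(precision=4,suppress=True)
c=load("wrist1"); im=c["img"][:,:,::-1].copy()
h=cv2.cvtColor(im,cv2.COLOR_BGR2HSV)
m=cv2.inRange(h,(10,120,60),(28,255,255))
for v in range(236,308,6):
    for lo,hi in((230,275),(315,370)):
        x=np.where(m[v,lo:hi])[0]
        if len(x): print(v,x.min()+lo,x.max()+lo,plane(c,(x.min()+x.max())/2+lo,v,.057)[:2],end=" | ")
    print()
for p in((200,311),(388,311)): print("rackfront",plane(c,*p,.085))
g=im[60:210,180:330].astype(int).sum(2); k=max(cv2.findContours(((g<90)*255).astype(np.uint8),0,2)[0],key=cv2.contourArea)
r=cv2.minAreaRect(k); print("mat",r, plane(c,r[0][0]+180,r[0][1]+60,.003))
cr=np.hstack([cv2.resize(im[225:315,230:370],None,fx=3.5,fy=3.5,interpolation=2),np.zeros((315,5,3),np.uint8)])
cv2.imwrite("pics/c4.png",cr); cv2.imwrite("pics/c5.png",cv2.resize(im[0:130,500:640],None,fx=4.5,fy=4.5,interpolation=2))
E
```

```text
242 331 348 [ 0.56   -0.0284] | 
248 331 347 [ 0.5655 -0.0299] | 
254 331 346 [ 0.5712 -0.0315] | 
260 331 346 [ 0.5769 -0.0326] | 
266 331 345 [ 0.5827 -0.0342] | 
272 242 253 [ 0.5712 -0.1183] | 272 330 345 [ 0.5885 -0.0358] | 
278 242 253 [ 0.5771 -0.1199] | 278 330 344 [ 0.5943 -0.0374] | 
284 243 254 [ 0.5832 -0.1206] | 284 330 344 [ 0.6003 -0.0386] | 
290 243 254 [ 0.5892 -0.1222] | 290 329 343 [ 0.6062 -0.0407] | 
296 244 254 [ 0.5953 -0.1233] | 296 316 349 [ 0.6117 -0.0452] | 
302 244 266 [ 0.6026 -0.1193] | 302 319 349 [ 0.6182 -0.045 ] | 
rackfront [ 0.5887 -0.1614  0.085 ]
rackfront [0.623  0.0019 0.085 ]
mat ((76.18405151367188, 74.60777282714844), (116.62867736816406, 115.58116912841797), 82.47618103027344) [ 0.4529 -0.0876  0.003 ]
```

View pics/c4.png

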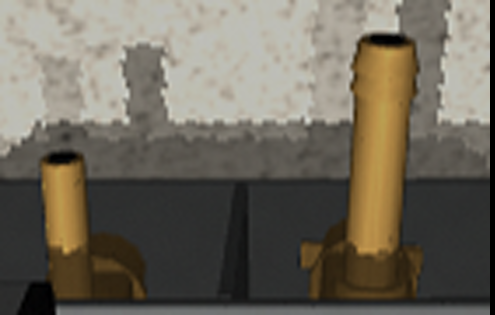

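View pics/c5.png

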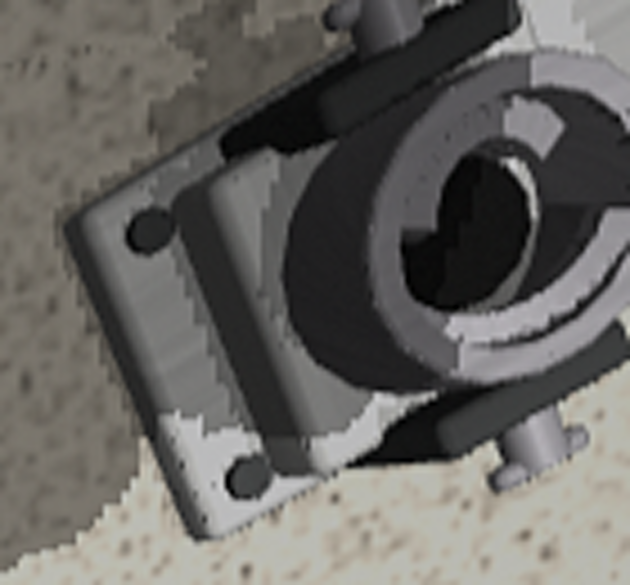

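```bash
python3 -c "
from h import *
go(.5817,-.0344,.038,75.3)"
```

```text
t 2.25 tcp [ 0.5299 -0.0417  0.2512] rot [-89.99   0.    78.13] q6 7.4 F [ 0.5 -0.4  1.3] op 0.0595
turn [-0.01  2.83 -0.  ] shift [ 0.0178  0.2132 -0.0492]
```

Emit:
{"api": "play_rows", "payload": {"moves": [[[0,3,0],[0.018,0.03,-0.049],50],[[0,3,0],[0.018,0.06,-0.049],50],[[0,3,0],[0.018,0.09,-0.049],50],[[0,3,0],[0.018,0.12,-0.049],50],[[0,3,0],[0.018,0.12,-0.049],50]]}}

```text
time: 2.75
ee_pos: [0.5795, -0.0338, 0.1269]
tcp_rot: [-89.6, 0.1, 75.2]
wrist_force: [-1.2, -0.1, -0.9]
opening: 0.0427
```

```bash
python3 -c "
from h import *
go(.5817,-.0344,.038,75.3)
c=snap('wrist','2')"
```

```text
t 2.75 tcp [ 0.5795 -0.0338  0.1269] rot [-8.96e+01  8.00e-02  7.52e+01] q6 11.5 F [-1.2 -0.1 -0.9] op 0.0427
turn [-0.4  -0.1  -0.08] shift [ 0.0001  0.0888 -0.0029]
```

View pics/wrist2.png

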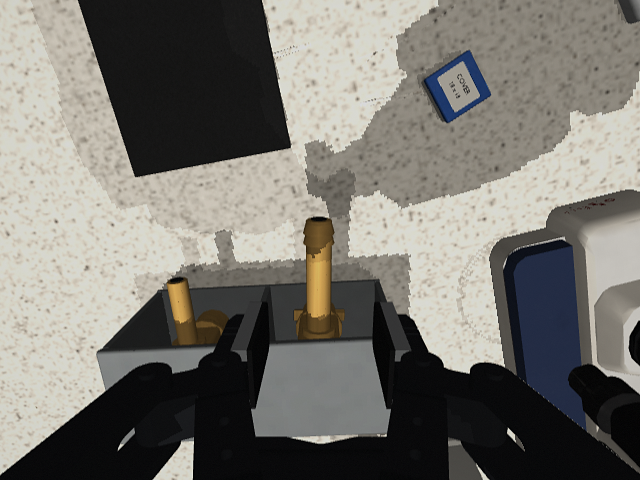

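Emit:
{"api": "play_rows", "payload": {"moves": [[[0,0,0],[0,0.02,0],50],[[0,0,0],[0,0.04,0],50],[[0,0,0],[0,0.06,0],50],[[0,0,0],[0,0.08,0],50],[[0,0,0],[0,0.085,0],50]]}}

```text
time: 3.3
ee_pos: [0.5816, -0.034, 0.0465]
tcp_rot: [-90.0, 0.0, 75.3]
wrist_force: [0.1, 0.3, 0.4]
opening: 0.0426
```

```bash
python3 -c "
from h import *
go(.5817,-.0344,.038,75.3)
c=snap('wrist','3')"
```

```text
t 3.3 tcp [ 0.5816 -0.034   0.0465] rot [-89.99   0.    75.26] q6 11.4 F [0.1 0.3 0.4] op 0.0426
turn [-0.01 -0.04 -0.  ] shift [-0.0004  0.0085 -0.0002]
```

View pics/wrist3.png

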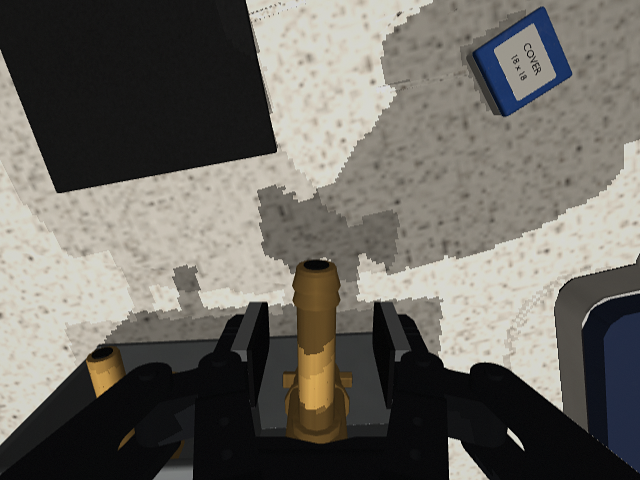

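Emit:
{"api": "play_rows", "payload": {"grip_force": 60, "moves": [[[0,0,0],[0,0.0085,0],50],[[0,0,0],[0,0.0085,0],30],[[0,0,0],[0,0.0085,0],10],[[0,0,0],[0,0.0085,0],0],[[0,0,0],[0,0.0085,0],0]]}}

```text
time: 3.85
ee_pos: [0.5818, -0.034, 0.0385]
tcp_rot: [-90.0, -0.0, 75.3]
wrist_force: [-1.6, -0.2, 2.3]
opening: 0.0133
```

Emit:
{"api": "play_rows", "payload": {"moves": [[[0,0,0],[0,0,0],0],[[0,0,0],[0,0,0],0],[[0,0,0],[0,0,0],0],[[0,0,0],[0,-0.002,0],0],[[0,0,0],[0,-0.004,0],0]]}}

```text
time: 4.35
ee_pos: [0.5814, -0.0339, 0.0414]
tcp_rot: [-90.0, 0.0, 75.3]
wrist_force: [-0.6, 0.2, -0.9]
opening: 0.0131
```

```bash
python3 -c "
from h import *
go(.5817,-.0344,.042,75.3)
c=snap('wrist','4')"
```

```text
t 4.35 tcp [ 0.5814 -0.0339  0.0414] rot [-8.996e+01  1.000e-02  7.532e+01] q6 11.3 F [-0.6  0.2 -0.9] op 0.0131
turn [-0.04  0.02 -0.01] shift [-0.0004 -0.0006 -0.0004]
```

View pics/wrist4.png

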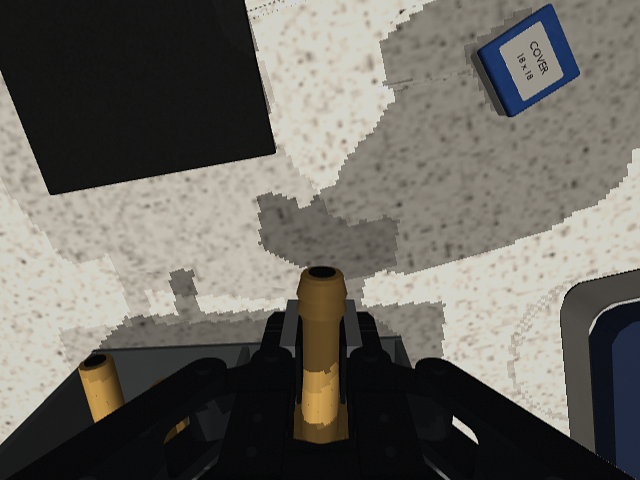

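Emit:
{"api": "play_rows", "payload": {"moves": [[[0,0,0],[0,0,0.015],0],[[0,0,0],[0,0,0.035],0],[[0,0,0],[0,0,0.055],0],[[0,0,0],[0,0,0.075],0],[[0,0,0],[0,0,0.095],0]]}}

```text
time: 4.9
ee_pos: [0.4888, -0.0097, 0.0415]
tcp_rot: [-90.0, 0.0, 75.3]
wrist_force: [-0.3, 0.4, -1.2]
opening: 0.0129
```

```bash
python3 -c "
from h import *
go(.4817,-.0344,.042,75.3)
c=snap('scene','5')
cv2.imwrite('pics/c6.png',cv2.resize(c['img'][150:320,280:480,::-1],None,fx=4,fy=3.5,interpolation=2))"
```

```text
t 4.9 tcp [ 0.4888 -0.0097  0.0415] rot [-89.98   0.    75.32] q6 13.5 F [-0.3  0.4 -1.2] op 0.0129
turn [-0.02  0.02 -0.  ] shift [-0.0257 -0.0005  0.0006]
```

View pics/c6.png

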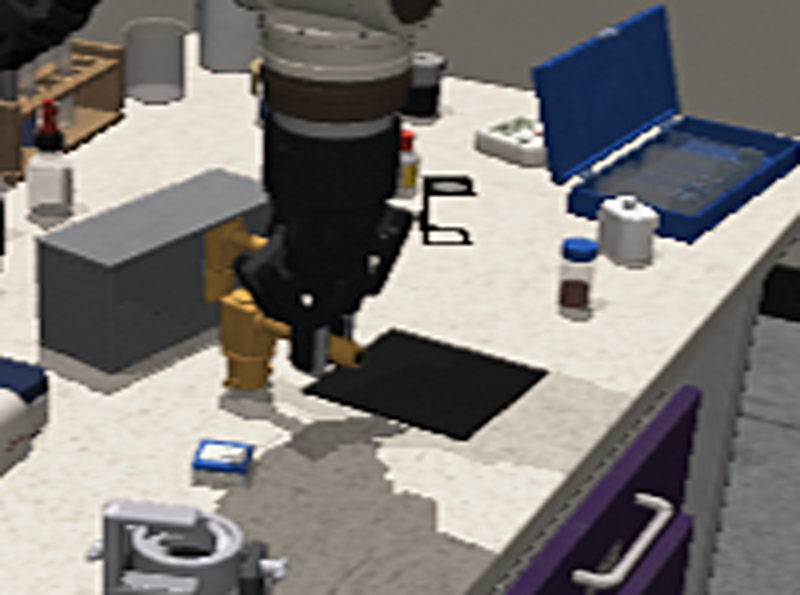

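```bash
python3 -c "
from h import *
go(.402,-.065,.047,75.3)"
```

```text
t 4.95 tcp [ 0.4863 -0.0091  0.0413] rot [-8.985e+01  2.000e-02  7.533e+01] q6 13.6 F [ 2.6 -0.  -1.3] op 0.0131
turn [-0.15  0.03 -0.02] shift [-0.0754 -0.0054  0.0674]
```

Emit:
{"api": "play_rows", "payload": {"moves": [[[0,0,0],[-0.005,-0.006,0.01],0],[[0,0,0],[-0.025,-0.006,0.03],0],[[0,0,0],[-0.045,-0.006,0.05],0],[[0,0,0],[-0.065,-0.006,0.067],0],[[0,0,0],[-0.075,-0.006,0.067],0]]}}

```text
time: 5.45
ee_pos: [0.4042, -0.0663, 0.0482]
tcp_rot: [-90.0, 0.0, 75.3]
wrist_force: [0.1, -0.2, -1.0]
opening: 0.013
```

Emit:
{"api": "play_rows", "payload": {"moves": [[[0,0,0],[0,0,0],0],[[0,0,0],[0,0.003,0],0],[[0,0,0],[0,0.006,0],0],[[0,0,0],[0,0.0075,0],0],[[0,0,0],[0,0.0075,0],0]]}}

```text
time: 5.95
ee_pos: [0.4058, -0.0651, 0.0397]
tcp_rot: [-89.9, 0.0, 75.4]
wrist_force: [-0.8, 0.7, -1.8]
opening: 0.013
```

```bash
python3 -c "
from h import *
go(.402,-.065,.038,75.3)
c=snap('scene','6')
cv2.imwrite('pics/c7.png',cv2.resize(c['img'][170:290,320:450,::-1],None,fx=5,fy=5,interpolation=2))
c=snap('wrist','6')"
```

```text
t 5.95 tcp [ 0.4058 -0.0651  0.0397] rot [-89.94   0.    75.36] q6 5.5 F [-0.8  0.7 -1.8] op 0.013
turn [-0.06  0.06 -0.  ] shift [-0.0009  0.0017  0.0037]
```

View pics/c7.png

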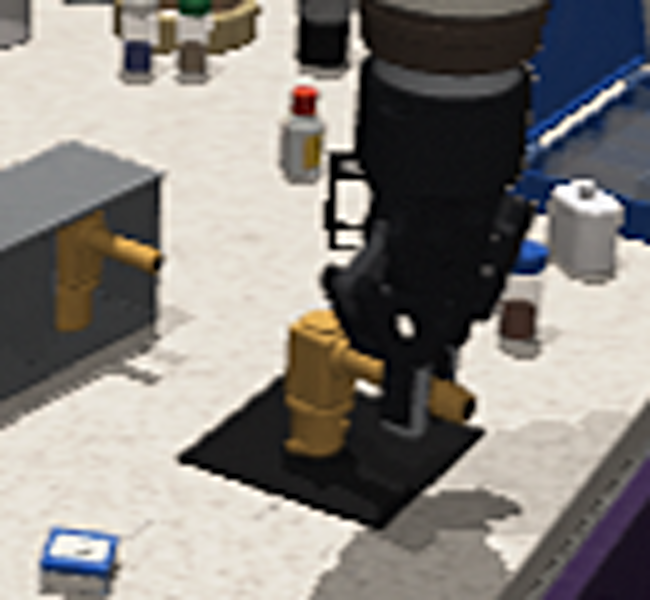

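View pics/wrist6.png

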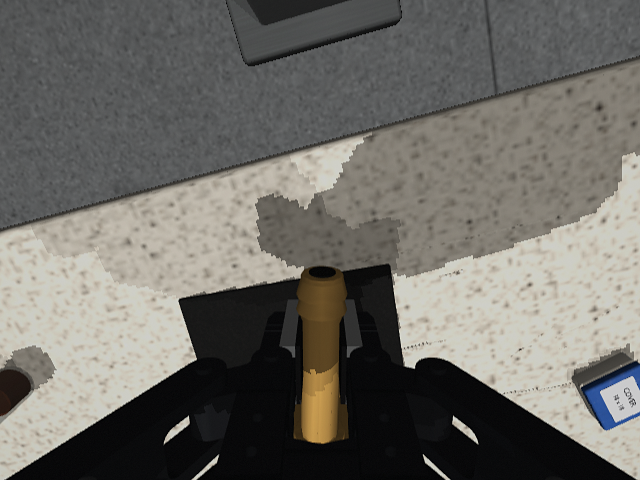

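Emit:
{"api": "play_rows", "payload": {"moves": [[[0,0,0],[0,0.0005,0],0],[[0,0,0],[0,0.001,0],0],[[0,0,0],[0,0.0015,0],0],[[0,0,0],[0,0.0015,0],0],[[0,0,0],[0,0.0015,0],0]]}}

```text
time: 6.55
ee_pos: [0.4059, -0.0654, 0.0389]
tcp_rot: [-90.0, -0.0, 75.3]
wrist_force: [-0.3, 0.7, -0.5]
opening: 0.0129
```

Emit:
{"api": "play_rows", "payload": {"moves": [[[0,0,0],[0,0.0005,0],0],[[0,0,0],[0,0.001,0],0],[[0,0,0],[0,0.001,0],0],[[0,0,0],[0,0.001,0],0],[[0,0,0],[0,0.001,0],0]]}}

```text
time: 7.05
ee_pos: [0.4059, -0.0654, 0.0382]
tcp_rot: [-90.0, -0.0, 75.3]
wrist_force: [-3.6, 0.9, 5.4]
opening: 0.013
```

Emit:
{"api": "play_rows", "payload": {"moves": [[[0,0,0],[0,0,0],20],[[0,0,0],[0,0,0],40],[[0,0,0],[0,0,0],60],[[0,0,0],[0,0,0],60],[[0,0,0],[0,0,0],60]]}}

```text
time: 7.55
ee_pos: [0.4059, -0.0654, 0.0377]
tcp_rot: [-90.0, 0.0, 75.3]
wrist_force: [-0.1, -1.2, -0.1]
opening: 0.0514
```

```bash
python3 -c "
from h import *
go(.402,-.065,.15,75.3)
c=snap('scene','7')
cv2.imwrite('pics/c8.png',cv2.resize(c['img'][170:290,320:450,::-1],None,fx=5,fy=5,interpolation=2))"
```

```text
t 7.55 tcp [ 0.4059 -0.0654  0.0377] rot [-90.     0.    75.32] q6 5.5 F [-0.1 -1.2 -0.1] op 0.0514
turn [-0.    0.02 -0.  ] shift [-0.0005 -0.1123  0.0039]
```

View pics/c8.png

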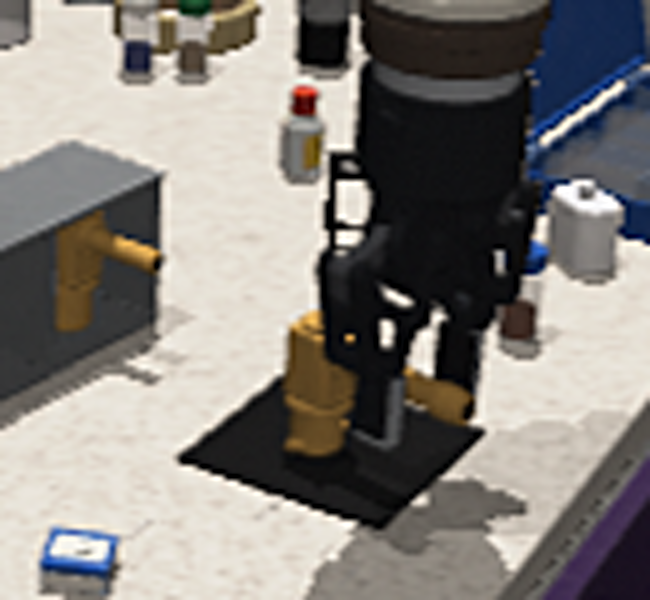

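Emit:
{"api": "play_rows", "payload": {"moves": [[[0,0,0],[0,-0.025,0],60],[[0,0,0],[0,-0.06,0],60],[[0,0,0],[0,-0.095,0],60],[[0,0,0],[0,-0.12,0],60],[[0,0,0],[0,-0.12,0],60]]}}

```text
time: 8.1
ee_pos: [0.4073, -0.0657, 0.1612]
tcp_rot: [-90.3, -0.0, 75.3]
wrist_force: [0.4, -0.8, -0.5]
opening: 0.0513
```

```bash
python3 -c "
from h import *
go(.464,-.08,.1,75.3)
c=snap('wrist','8')"
```

```text
t 8.1 tcp [ 0.4073 -0.0657  0.1612] rot [-9.030e+01 -3.000e-02  7.532e+01] q6 5.5 F [ 0.4 -0.8 -0.5] op 0.0513
turn [0.3  0.02 0.03] shift [ 0.0005  0.0615 -0.0581]
```

View pics/wrist8.png

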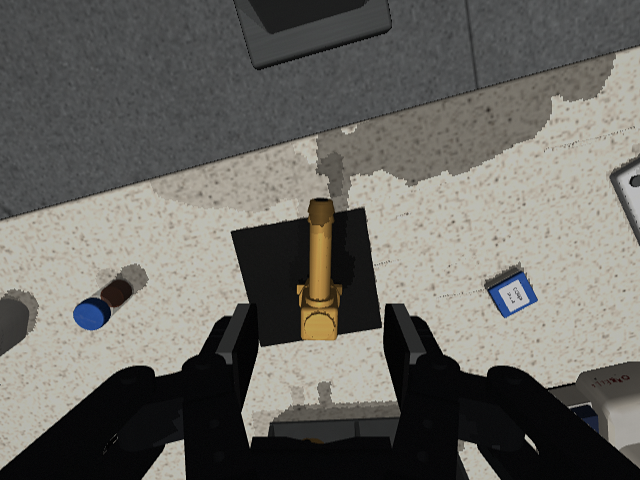

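```bash
python3 - <<'E'
from h import *
np.set_printoptions(precision=4,suppress=True)
c=load("wrist8"); im=c["img"][:,:,::-1].copy()
h=cv2.cvtColor(im,cv2.COLOR_BGR2HSV)
m=cv2.inRange(h,(10,120,50),(28,255,255))
pts=[]
for v in range(198,344,3):
    x=np.where(m[v,285:355])[0]
    if len(x):
        z=.057 if v<285 else .069
        p=plane(c,(x.min()+x.max())/2+285,v,z)[:2]; w=plane(c,x.max()+285.5,v,z)-plane(c,x.min()+284.5,v,z)
        print(v,x.min()+285,x.max()+285,p,round(np.linalg.norm(w)*1e3,1))
        if 225<v<280: pts.append(p)
vx,vy,_,_=cv2.fitLine(np.float32(pts),cv2.DIST_L2,0,.01,.01).ravel(); print("yaw",np.degrees(np.arctan2(vy,vx)))
cv2.imwrite("pics/c9.png",cv2.resize(im[190:350,270:370],None,fx=5,fy=3.7,interpolation=2))
E
```

```text
201 311 332 [ 0.3803 -0.056 ] 14.2
204 311 331 [ 0.3821 -0.0568] 13.6
207 310 332 [ 0.3841 -0.0573] 14.9
210 309 333 [ 0.386  -0.0578] 16.3
213 309 333 [ 0.3879 -0.0583] 16.3
216 309 332 [ 0.3898 -0.0591] 15.7
219 308 333 [ 0.3917 -0.0596] 17.1
222 309 332 [ 0.3937 -0.0602] 15.8
225 310 331 [ 0.3957 -0.0607] 14.5
228 310 331 [ 0.3977 -0.0612] 14.5
231 310 331 [ 0.3997 -0.0617] 14.6
234 310 331 [ 0.4017 -0.0622] 14.6
237 310 331 [ 0.4037 -0.0628] 14.6
240 310 330 [ 0.4056 -0.0636] 14.0
243 310 330 [ 0.4076 -0.0641] 14.1
246 310 330 [ 0.4097 -0.0647] 14.1
249 310 330 [ 0.4117 -0.0652] 14.1
252 310 330 [ 0.4138 -0.0658] 14.2
255 310 330 [ 0.4159 -0.0663] 14.2
258 309 330 [ 0.4179 -0.0672] 14.9
261 310 330 [ 0.4201 -0.0674] 14.3
264 309 330 [ 0.4221 -0.0683] 15.0
267 309 330 [ 0.4242 -0.0688] 15.0
270 309 330 [ 0.4263 -0.0694] 15.1
273 309 330 [ 0.4285 -0.0699] 15.1
276 309 329 [ 0.4306 -0.0708] 14.5
279 309 329 [ 0.4327 -0.0714] 14.5
282 309 329 [ 0.4349 -0.072 ] 14.5
285 297 341 [ 0.4319 -0.0712] 29.7
288 297 341 [ 0.434  -0.0717] 29.8
291 297 341 [ 0.4361 -0.0723] 29.9
294 297 341 [ 0.4382 -0.0728] 29.9
297 299 339 [ 0.4403 -0.0734] 27.3
300 299 339 [ 0.4425 -0.0739] 27.4
303 299 339 [ 0.4446 -0.0745] 27.5
306 300 338 [ 0.4468 -0.0751] 26.2
309 301 337 [ 0.449  -0.0756] 24.9
312 301 337 [ 0.4511 -0.0762] 25.0
315 301 337 [ 0.4533 -0.0768] 25.1
318 301 337 [ 0.4555 -0.0774] 25.1
321 301 337 [ 0.4578 -0.0779] 25.2
324 301 337 [ 0.46   -0.0785] 25.3
327 301 336 [ 0.4621 -0.0794] 24.7
330 301 336 [ 0.4644 -0.08  ] 24.7
333 301 336 [ 0.4667 -0.0806] 24.8
336 301 336 [ 0.4689 -0.0812] 24.9
339 302 334 [ 0.4711 -0.0822] 22.9
yaw -16.177992
```

View pics/c9.png

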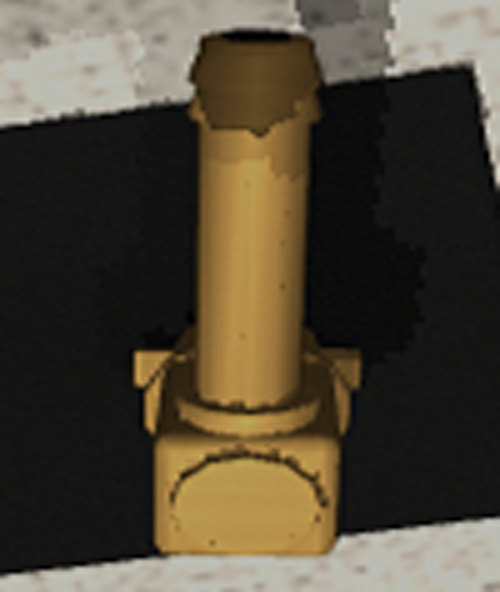

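```bash
python3 -c "
from h import *
go(.460,-.0786,.034,74.4)"
```

```text
t 8.15 tcp [ 0.4067 -0.0656  0.1592] rot [-9.016e+01 -2.000e-02  7.532e+01] q6 5.5 F [ 0.6  0.2 -0.6] op 0.051
turn [0.16 0.92 0.02] shift [ 0.0009  0.1253 -0.0545]
```

Emit:
{"api": "play_rows", "payload": {"moves": [[[0,1,0],[0.001,0.01,-0.025],60],[[0,1,0],[0.001,0.02,-0.0545],60],[[0,1,0],[0.001,0.05,-0.0545],60],[[0,1,0],[0.001,0.07,-0.0545],60],[[0,1,0],[0.001,0.07,-0.0545],60]]}}

```text
time: 8.65
ee_pos: [0.4566, -0.0779, 0.0837]
tcp_rot: [-89.6, 0.0, 74.3]
wrist_force: [-0.8, 0.3, 0.6]
opening: 0.0509
```

```bash
python3 -c "
from h import *
c=snap('wrist','9')
go(.460,-.0786,.034,74.4)"
```

```text
t 8.7 tcp [ 0.4574 -0.078   0.0858] rot [-8.977e+01  2.000e-02  7.432e+01] q6 6.0 F [ 0.  -0.1  0.2] op 0.0514
turn [-0.23 -0.08 -0.02] shift [ 0.0002  0.0518 -0.0028]
```

View pics/wrist9.png

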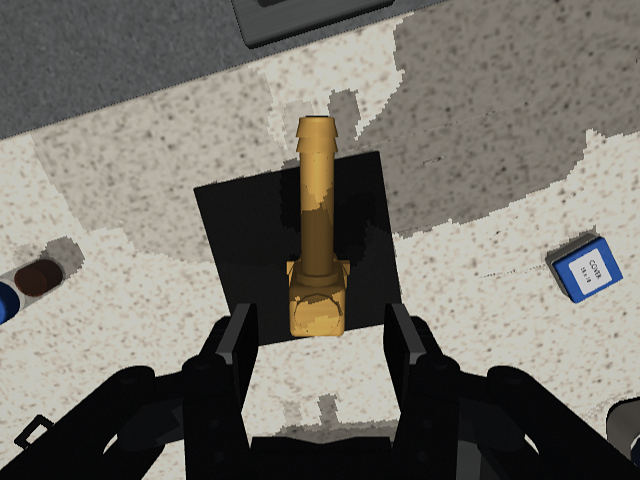

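Emit:
{"api": "play_rows", "payload": {"moves": [[[0,0,0],[-0.001,0.015,-0.001],60],[[0,0,0],[-0.001,0.03,-0.001],60],[[0,0,0],[-0.001,0.045,-0.001],60],[[0,0,0],[-0.001,0.051,-0.001],60],[[0,0,0],[-0.001,0.051,-0.001],60]]}}

```text
time: 9.2
ee_pos: [0.4587, -0.0794, 0.0355]
tcp_rot: [-89.9, 0.0, 74.3]
wrist_force: [-0.3, 0.1, -0.5]
opening: 0.0515
```

```bash
python3 -c "
from h import *
c=snap('wrist','10')
go(.460,-.0786,.034,74.4)"
```

```text
t 9.25 tcp [ 0.4593 -0.0794  0.0365] rot [-89.96   0.    74.32] q6 5.9 F [ 0.2 -0.5  1. ] op 0.0511
turn [-0.04 -0.08 -0.  ] shift [ 0.001   0.0025 -0.0005]
```

View pics/wrist10.png

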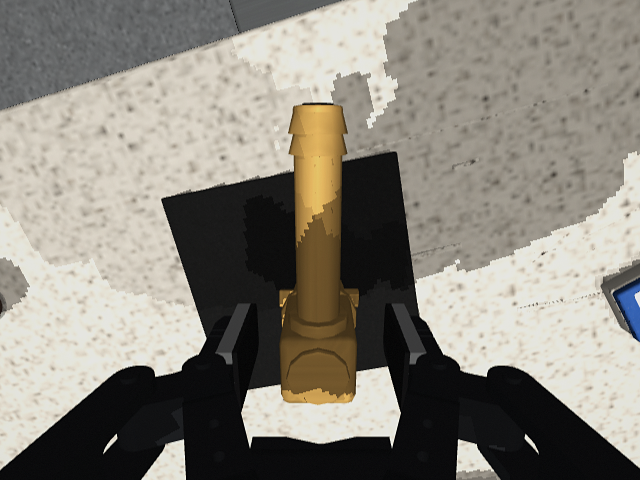

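Emit:
{"api": "play_rows", "payload": {"grip_force": 60, "moves": [[[0,0,0],[0,0.0025,0],50],[[0,0,0],[0,0.0025,0],40],[[0,0,0],[0,0.0025,0],30],[[0,0,0],[0,0.0025,0],15],[[0,0,0],[0,0.0025,0],0]]}}

```text
time: 9.75
ee_pos: [0.4598, -0.0796, 0.0348]
tcp_rot: [-90.0, -0.0, 74.3]
wrist_force: [0.1, -0.5, 3.9]
opening: 0.025
```

Emit:
{"api": "play_rows", "payload": {"moves": [[[0,0,0],[0,0,0],0],[[0,0,0],[0,0,0],0],[[0,0,0],[0,0,0],0],[[0,0,0],[0,-0.02,0],0],[[0,0,0],[0,-0.04,0],0]]}}

```text
time: 10.25
ee_pos: [0.4587, -0.0793, 0.0739]
tcp_rot: [-89.9, 0.0, 74.3]
wrist_force: [-1.1, -0.1, -1.4]
opening: 0.0253
```

```bash
python3 -c "
from h import *
c=snap('wrist','11')
go(.460,-.0786,.034,74.4)"
```

```text
t 10.3 tcp [ 0.4604 -0.0796  0.0776] rot [-9.015e+01 -2.000e-02  7.432e+01] q6 5.9 F [ 0.8 -0.5  2.5] op 0.0252
turn [ 0.15 -0.08  0.02] shift [0.0008 0.0436 0.0008]
```

View pics/wrist11.png

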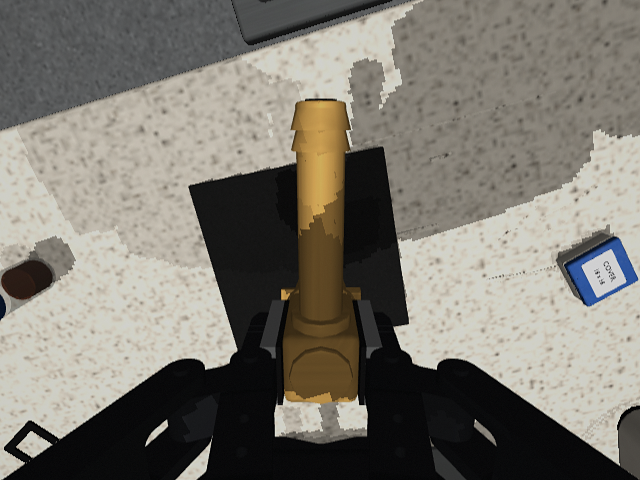

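```bash
python3 - <<'E'
from h import *
np.set_printoptions(precision=4,suppress=True)
c=load("wrist1")
print("base front corners",plane(c,457,258,.03),plane(c,608,238,.03),plane(c,470,372,.03))
s=load("scene0")
o,d=ray(s,303,137)
for x in(.45,.5,.55,.6,.65): print("eyepiece ray",o+d*(x-o[0])/d[0])
c=load("wrist11")
M=c["world_from_camera"]; p=np.array([.4604,-.0796,.0776]); y=np.radians(74.32)
zt=np.array([-np.sin(y),np.cos(y),0]); xt=np.array([np.cos(y),np.sin(y),0])
zu=p[2]-.0316
for n,uv,h in [("tip up edge",(320,100),61.5),("tiptop2",(321,105),61.5),("bodyfront",(321,336),66),("bodyback",(320,399),66),("bodyL",(287,345),66),("bodyR",(357,345),66),("armbase",(321,290),54),("armmid",(321.5,180),54)]:
    q=plane(c,*uv,zu+h/1e3)-p; print(n,"toolx",q@xt,"toolz",q@zt)
E
```

```text
base front corners [0.609  0.0831 0.03  ] [0.6186 0.2304 0.03  ] [0.7459 0.0838 0.03  ]
eyepiece ray [0.45   0.2892 0.4027]
eyepiece ray [0.5    0.2102 0.3744]
eyepiece ray [0.55   0.1313 0.346 ]
eyepiece ray [0.6    0.0523 0.3176]
eyepiece ray [ 0.65   -0.0266  0.2892]
tip up edge toolx 0.0014478246220118937 toolz 0.08505946628678014
tiptop2 toolx 0.0017127295660477396 toolz 0.08382119912262347
bodyfront toolx 0.0017934782855725346 toolz 0.01725348138172613
bodyback toolx 0.0014995396993350884 toolz -0.005882855936359006
bodyL toolx -0.00867346585276191 toolz 0.014098363713896802
bodyR toolx 0.012884029949172555 toolz 0.014119941894749598
armbase toolx 0.0017936501834130642 toolz 0.02714799715930217
armmid toolx 0.001897136381080463 toolz 0.06301726898262107
```

```bash
python3 -c "
from h import *
go(.46,.11,.20,100)"
```

```text
t 10.3 tcp [ 0.4604 -0.0796  0.0776] rot [-9.015e+01 -2.000e-02  7.432e+01] q6 5.9 F [ 0.8 -0.5  2.5] op 0.0252
turn [ 1.500e-01 -2.568e+01 -1.000e-02] shift [ 0.1825 -0.1225  0.0513]
```

Emit:
{"api": "play_rows", "payload": {"moves": [[[0,0,0],[0,-0.03,0],0],[[0,0,0],[0,-0.06,0],0],[[0,-3,0],[0.02,-0.09,0.01],0],[[0,-8,0],[0.05,-0.12,0.02],0],[[0,-13,0],[0.09,-0.12,0.03],0]]}}

```text
time: 10.8
ee_pos: [0.4561, 0.0155, 0.1977]
tcp_rot: [-90.3, -0.0, 87.4]
wrist_force: [0.3, 0.5, -1.7]
opening: 0.0254
```

Emit:
{"api": "play_rows", "payload": {"moves": [[[0,-4,0],[0.03,0,0.01],0],[[0,-8,0],[0.055,0,0.01],0],[[0,-12.5,0],[0.08,0,0],0],[[0,-12.5,0],[0.095,0,0],0],[[0,-12.5,0],[0.095,0,0],0]]}}

```text
time: 11.3
ee_pos: [0.4593, 0.1116, 0.1932]
tcp_rot: [-89.9, -0.0, 99.9]
wrist_force: [-1.0, 0.4, -1.7]
opening: 0.0252
```

Emit:
{"api": "play_rows", "payload": {"moves": [[[0,0,0],[0,0,0],0],[[0,0,0],[0,0,0],0],[[0,0,0],[0,0,0],0],[[0,0,0],[0,0,0],0],[[0,0,0],[0,0,0],0]]}}

```text
time: 11.8
ee_pos: [0.4594, 0.1098, 0.1944]
tcp_rot: [-90.0, -0.0, 99.8]
wrist_force: [-0.5, -0.2, -1.1]
opening: 0.0256
```

```bash
python3 -c "
from h import *
c=snap('wrist','12')
go(.46,.11,.20,100)
c=snap('scene','12')"
```

```text
t 11.85 tcp [0.4594 0.1099 0.1944] rot [-90.01   0.    99.79] q6 3.7 F [-0.2 -0.1 -1. ] op 0.0254
turn [ 0.01 -0.21 -0.  ] shift [ 0.     -0.0056 -0.0006]
```

View pics/wrist12.png

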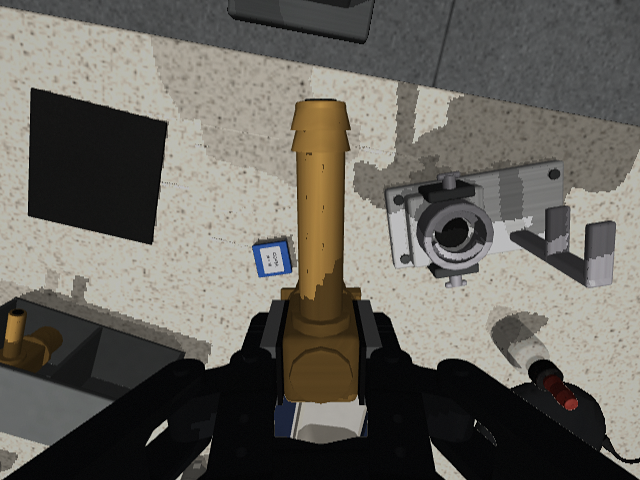

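```bash
python3 - <<'E'
from h import *
c=load("wrist12"); im=c["img"][:,:,::-1].copy()
cv2.imwrite("pics/c12.png",cv2.resize(im[150:300,375:635],None,fx=3,fy=3,interpolation=2))
cv2.imwrite("pics/c13.png",cv2.resize(im[180:280,405:505],None,fx=6,fy=6,interpolation=2))
E
```

```text
(no output)
```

View pics/c12.png

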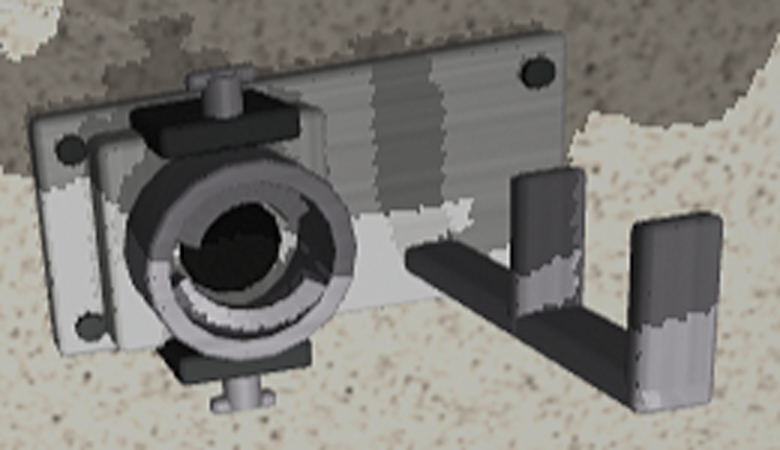

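View pics/c13.png

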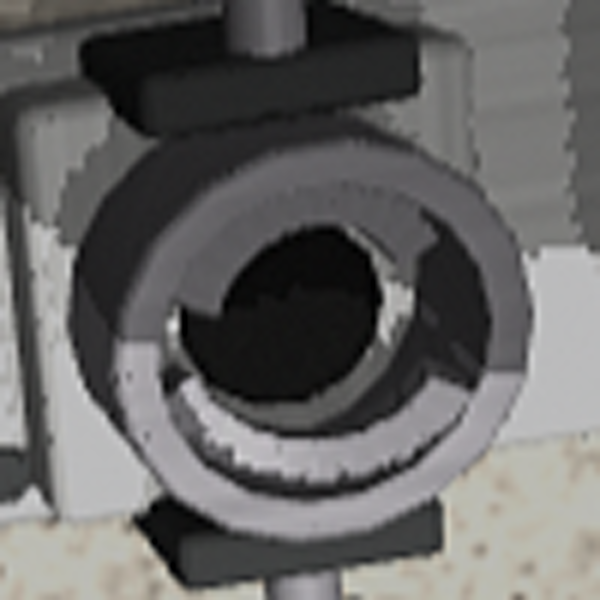

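```bash
python3 - <<'E'
from h import *
np.set_printoptions(precision=4,suppress=True)
c=load("wrist12")
P=[(118,345),(165,455),(320,541),(470,475),(531,325),(470,195),(320,138),(185,215)]
Q=np.array([plane(c,405+a/6-.4,180+b/6-.4,.056)[:2] for a,b in P])
A=np.c_[2*Q,np.ones(len(Q))]; s=np.linalg.lstsq(A,(Q**2).sum(1),rcond=None)[0]
r=np.sqrt(s[2]+s[0]**2+s[1]**2); ctr=s[:2]; print("port",ctr,"r",r, np.linalg.norm(Q-ctr,axis=1))
t=lambda a,b,z:plane(c,375+a/3-.3,150+b/3-.3,z)[:2]
yaw=lambda v:np.degrees(np.arctan2(v[1],v[0]))
print("plate edges",yaw(t(562,33,.01)-t(35,118,.01)),yaw(t(440,297,.01)-t(62,352,.01)),"short",yaw(t(35,118,.01)-t(62,352,.01)))
f1,f2,n1,n2=[t(*p,.116) for p in((632,222),(720,214),(638,410),(714,402))]
print("bar",f1,f2,n1,n2,"dirs",yaw(f1-n1),yaw(f2-n2),yaw(f2-f1),yaw(n2-n1),"w",np.linalg.norm(f2-f1),np.linalg.norm(f1-n1))
m=(f1+f2+n1+n2)/4
print("to bar",yaw(m-ctr), m-ctr)
for y in (100,105,108,110):
    e=np.array([np.cos(np.radians(y)),np.sin(np.radians(y))]); n=np.array([-e[1],e[0]])
    print(y,"bar in port frame x",[(p-ctr)@e for p in(f1,f2,n1,n2)],"y",[(p-ctr)@n for p in (f1,n1)])
# jaws in c12
for a,b in((190,95),(285,92),(299,140),(165,152),(165,350),(310,342)): print(t(a,b,.05)-ctr)
E
```

```text
port [0.4473 0.2161] r 0.025897204929759356 [0.0265 0.0242 0.0265 0.0266 0.0255 0.0249 0.0269 0.0259]
plate edges 109.10304667216296 108.76454234868622 short -160.68077798739836
bar [0.4128 0.2618] [0.4083 0.2782] [0.4507 0.2782] [0.4464 0.293 ] dirs -156.6388371096496 -158.7520697872127 105.30091058829903 106.52945266642716 w 0.016982590548014827 0.04130792686756696
to bar 106.08895750691728 [-0.0178  0.0616]
100 bar in port frame x [np.float64(0.050948915989780755), np.float64(0.06785887590461007), np.float64(0.06049470154008136), np.float64(0.0758149221911036)] y [np.float64(0.02606791741243554), np.float64(-0.01412191712720809)]
105 bar in port frame x [np.float64(0.05302700868650678), np.float64(0.0700093650260394), np.float64(0.05903369476062891), np.float64(0.07444844465032997)] y [np.float64(0.021528230501284395), np.float64(-0.019340639614039416)]
108 bar in port frame x [np.float64(0.05408103754353624), np.float64(0.07104478800447606), np.float64(0.05794058026509946), np.float64(0.07335574514917681)] y [np.float64(0.018723507603275652), np.float64(-0.02240371880547563)]
110 bar in port frame x [np.float64(0.054701533828545215), np.float64(0.07162704060681017), np.float64(0.057123405918528596), np.float64(0.07251536949256739)] y [np.float64(0.0168247007569175), np.float64(-0.02441216815521039)]
[-0.0376 -0.025 ]
[-0.0424 -0.0021]
[-0.0314  0.0048]
[-0.0228 -0.0274]
[ 0.0287 -0.0138]
[0.02   0.0233]
```

```bash
python3 -c "
from h import *
go(.4478,.2146,.11,109)"
```

```text
t 11.9 tcp [0.4594 0.1099 0.1944] rot [-90.01   0.    99.8 ] q6 3.7 F [ 0.1  0.2 -0.8] op 0.0251
turn [ 0.01 -9.2  -0.  ] shift [ 0.1051  0.0844 -0.0063]
```

Emit:
{"api": "play_rows", "payload": {"moves": [[[0,-4,0],[0.03,0,0],0],[[0,-8,0],[0.06,0,0],0],[[0,-9.2,0],[0.09,0.015,-0.006],0],[[0,-9.2,0],[0.105,0.04,-0.0063],0],[[0,-9.2,0],[0.105,0.06,-0.0063],0]]}}

```text
time: 12.4
ee_pos: [0.4473, 0.2164, 0.1331]
tcp_rot: [-90.0, -0.0, 109.1]
wrist_force: [-0.1, 0.4, -0.8]
opening: 0.0253
```

Emit:
{"api": "play_rows", "payload": {"moves": [[[0,0,0],[0,0.01,0],0],[[0,0,0],[0,0.02,0],0],[[0,0,0],[0,0.024,0],0],[[0,0,0],[0,0.024,0],0],[[0,0,0],[0,0.024,0],0]]}}

```text
time: 12.9
ee_pos: [0.4481, 0.2146, 0.1111]
tcp_rot: [-90.1, -0.0, 109.0]
wrist_force: [0.7, -0.8, -0.7]
opening: 0.0258
```

```bash
python3 -c "
from h import *
c=snap('wrist','13')
s=snap('scene','13');d=snap('side','13')
cv2.imwrite('pics/c14.png',cv2.resize(s['img'][230:380,240:400,::-1],None,fx=4,fy=4,interpolation=2))
go(.4478,.2146,.11,109)"
```

```text
t 13.05 tcp [0.448  0.2147 0.111 ] rot [-9.006e+01 -1.000e-02  1.090e+02] q6 6.6 F [ 0.2  0.1 -1.7] op 0.0253
turn [0.06 0.   0.01] shift [-0.      0.001   0.0003]
```

View pics/wrist13.png

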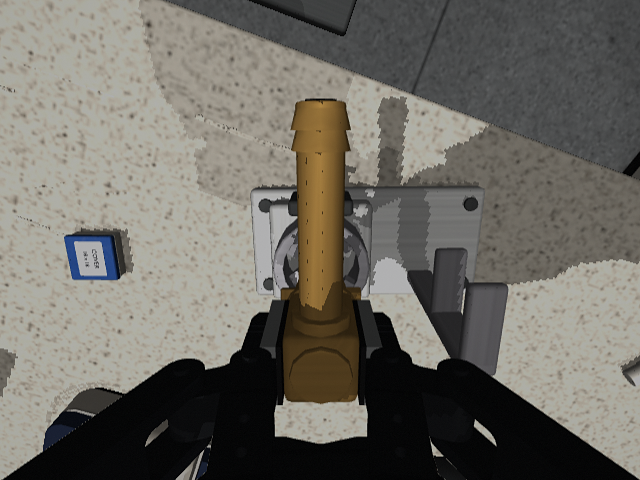

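View pics/c14.png

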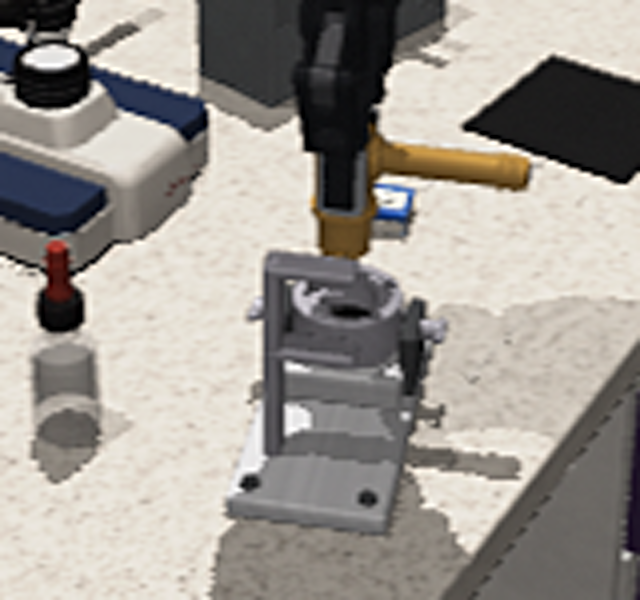

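```bash
python3 - <<'E'
from h import *
s=load("scene13")
for z in(.056,.0794,.09): print(proj(s,[.4473,.2161,z]), proj(s,[.4480,.2146,z]))
print(np.round(proj(s,[.4473-.00946,.2161-.00326,.056]),2))
im=s["img"][:,:,::-1]; cv2.imwrite("pics/c15.png",cv2.resize(im[272:322,298:358],None,fx=13,fy=12,interpolation=2))
h=cv2.cvtColor(np.ascontiguousarray(im),cv2.COLOR_BGR2HSV); m=cv2.inRange(h,(10,120,40),(28,255,255))
for v in range(276,297): 
    x=np.where(m[v,305:345])[0]
    if len(x): print(v,x.min()+305,x.max()+305,end="; ")
E
```

```text
[326.1418466  303.69688869] [326.21614307 303.20155876]
[326.27948818 293.46524168] [326.35437443 292.97964424]
[326.34281016 288.75817525] [326.4179663  288.27716161]
[331.28 304.33]
276 332 332; 277 332 332; 278 332 332; 279 318 333; 280 318 333; 281 318 333; 282 318 333; 283 319 333; 284 320 332; 285 320 331; 286 320 331; 287 320 332; 288 320 331; 289 320 331; 290 320 331; 291 320 331; 292 321 331; 293 321 330; 294 327 328;
```

View pics/c15.png

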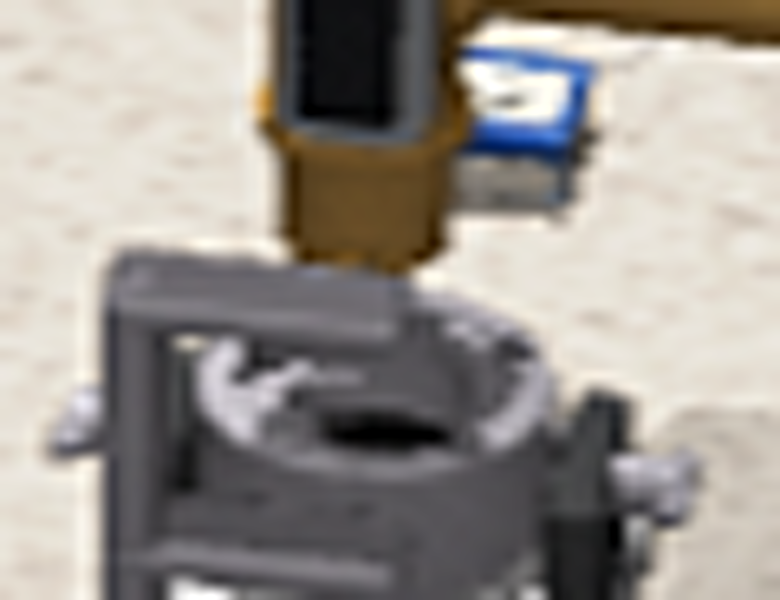

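Emit:
{"api": "play_rows", "payload": {"moves": [[[0,0,0],[0,0.005,0.0015],0],[[0,0,0],[0,0.01,0.0015],0],[[0,0,0],[0,0.015,0.0015],0],[[0,0,0],[0,0.02,0.0015],0],[[0,0,0],[0,0.024,0.0015],0]]}}

```text
time: 13.55
ee_pos: [0.4461, 0.2142, 0.0856]
tcp_rot: [-90.0, 0.0, 109.0]
wrist_force: [-0.7, -0.2, -2.2]
opening: 0.0255
```

Emit:
{"api": "play_rows", "payload": {"moves": [[[0,0,0],[0,0.001,0],0],[[0,0,0],[0,0.002,0],0],[[0,0,0],[0,0.003,0],0],[[0,0,0],[0,0.003,0],0],[[0,0,0],[0,0.003,0],0]]}}

```text
time: 14.05
ee_pos: [0.4464, 0.2142, 0.0834]
tcp_rot: [-90.0, -0.0, 109.0]
wrist_force: [-1.0, 0.8, -2.1]
opening: 0.025
```

```bash
python3 -c "
from h import *
c=snap('wrist','14')
s=snap('scene','14')
cv2.imwrite('pics/c16.png',cv2.resize(s['img'][265:325,290:360,::-1],None,fx=10,fy=9,interpolation=2))
go(.4478,.2146,.11,109)
from workcell import get_obs; print(get_obs()['torque'])"
```

```text
t 14.15 tcp [0.4463 0.2143 0.0834] rot [-90.01  -0.   109.02] q6 6.6 F [ 0.9  0.3 -1.2] op 0.025
turn [0.01 0.02 0.  ] shift [-0.0001 -0.0266 -0.0015]
[ 0.00732443 -0.05820663 -0.0465683 ]
```

View pics/c16.png

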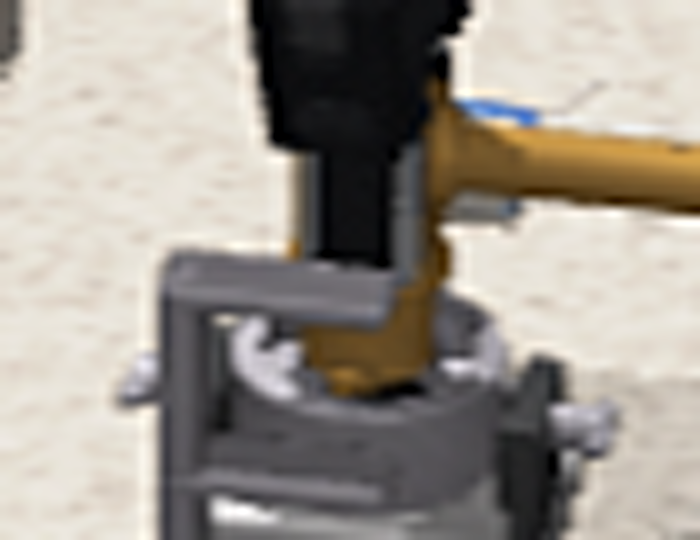

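Emit:
{"api": "play_rows", "payload": {"moves": [[[0,0,0],[0,0.0015,0],0],[[0,0,0],[0,0.003,0],0],[[0,0,0],[0,0.0045,0],0],[[0,0,0],[0,0.006,0],0],[[0,0,0],[0,0.006,0],0]]}}

```text
time: 14.65
ee_pos: [0.4461, 0.2141, 0.077]
tcp_rot: [-90.0, 0.0, 109.0]
wrist_force: [0.1, -0.4, -1.8]
opening: 0.0252
```

Emit:
{"api": "play_rows", "payload": {"moves": [[[0,0,0],[0,0.0015,0],0],[[0,0,0],[0,0.003,0],0],[[0,0,0],[0,0.0045,0],0],[[0,0,0],[0,0.0055,0],0],[[0,0,0],[0,0.0055,0],0]]}}

```text
time: 15.15
ee_pos: [0.4462, 0.2142, 0.0716]
tcp_rot: [-90.0, 0.0, 109.0]
wrist_force: [0.4, -0.5, -0.8]
opening: 0.0251
```

```bash
python3 -c "
from h import *
go(.4478,.2146,.07,109)
from workcell import get_obs; print(get_obs()['torque'])"
```

```text
t 15.15 tcp [0.4462 0.2142 0.0716] rot [-89.99   0.   109.02] q6 6.6 F [ 0.4 -0.5 -0.8] op 0.0251
turn [-0.01  0.02 -0.  ] shift [-0.0001  0.0016 -0.0016]
[-0.01770438  0.00522457  0.02986186]
```

Emit:
{"api": "play_rows", "payload": {"moves": [[[0,6,0],[0,0.0005,0],0],[[0,12,0],[0,0.0005,0],0],[[0,18,0],[0,0.0005,0],0],[[0,24,0],[0,0.0005,0],0],[[0,30,0],[0,0.0005,0],0]]}}

```text
time: 15.65
ee_pos: [0.4463, 0.2142, 0.0714]
tcp_rot: [-90.0, -0.0, 78.8]
wrist_force: [-0.1, -0.9, -0.9]
opening: 0.025
```

```bash
python3 -c "
from h import *
go(.4463,.2142,.0715,79)
from workcell import get_obs; print(get_obs()['torque'])"
```

```text
t 15.65 tcp [0.4463 0.2142 0.0714] rot [-90.01  -0.    78.77] q6 36.9 F [-0.1 -0.9 -0.9] op 0.025
turn [ 0.01 -0.23  0.  ] shift [-0.     -0.0001  0.    ]
[-0.05222032  0.01772349 -0.0220916 ]
```

Emit:
{"api": "play_rows", "payload": {"moves": [[[0,5,0],[0,0.0,0],0],[[0,10,0],[0,0.0,0],0],[[0,15,0],[0,0.0,0],0],[[0,20,0],[0,0.0004,0],0],[[0,25,0],[0,0.0008,0],0]]}}

```text
time: 16.15
ee_pos: [0.4463, 0.2143, 0.0706]
tcp_rot: [-90.0, -0.0, 53.8]
wrist_force: [-1.8, 0.5, 0.3]
opening: 0.0256
```

```bash
python3 -c "
from h import *
go(.4463,.2142,.0715,54)
from workcell import get_obs; print(get_obs()['torque'])"
```

```text
t 16.15 tcp [0.4463 0.2143 0.0706] rot [-9.000e+01 -1.000e-02  5.382e+01] q6 61.8 F [-1.8  0.5  0.3] op 0.0256
turn [-0.   -0.18  0.01] shift [-0.0001 -0.0009 -0.0001]
[ 0.09382998  0.1592727  -0.05234719]
```

Emit:
{"api": "play_rows", "payload": {"moves": [[[0,3,0],[0,0.0003,0],0],[[0,6,0],[0,0.0005,0],0],[[0,9,0],[0,0.0007,0],0],[[0,12,0],[0,0.001,0],0],[[0,15,0],[0,0.0012,0],0]]}}

```text
time: 16.65
ee_pos: [0.4462, 0.2146, 0.0695]
tcp_rot: [-90.0, -0.0, 38.9]
wrist_force: [-1.4, 2.6, 0.4]
opening: 0.0253
```

```bash
python3 -c "
from h import *
c=snap('wrist','15'); s=snap('scene','15')
cv2.imwrite('pics/c17.png',cv2.resize(s['img'][245:355,270:380,::-1],None,fx=6,fy=5.4,interpolation=2))
go(.4463,.2142,.0715,39)
from workcell import get_obs; print(get_obs()['torque'])"
```

```text
t 16.75 tcp [0.4462 0.2145 0.0695] rot [-8.997e+01 -2.000e-02  3.899e+01] q6 76.7 F [-0.6  1.3 -0.2] op 0.0252
turn [-0.03 -0.01  0.02] shift [-0.0001 -0.002  -0.0003]
[ 0.36348741  0.3077822  -0.06479754]
```

View pics/c17.png

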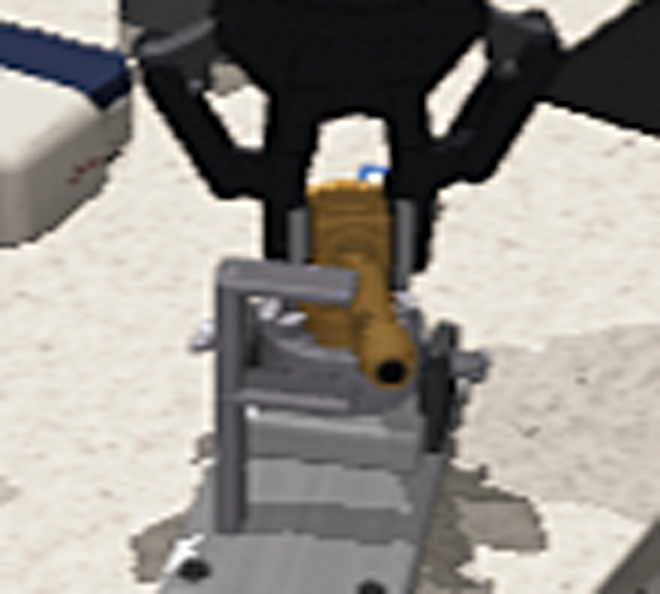

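View pics/wrist15.png

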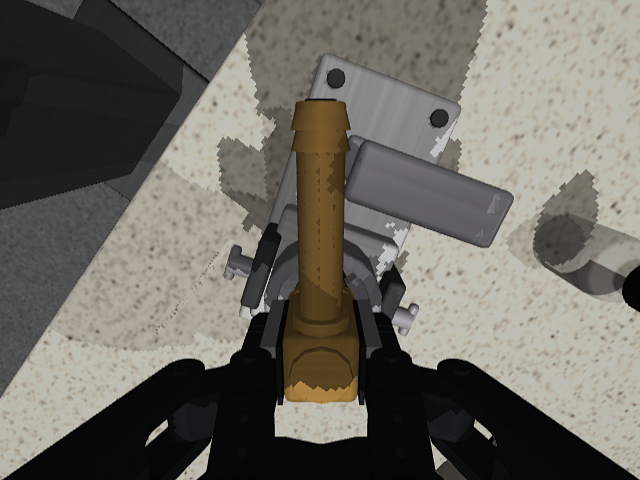

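Emit:
{"api": "play_rows", "payload": {"moves": [[[0,4,0],[0,0.0004,0],0],[[0,8,0],[0,0.0007,0],0],[[0,12,0],[0,0.001,0],0],[[0,16,0],[0,0.0013,0],0],[[0,20,0],[0,0.0016,0],0]]}}

```text
time: 17.25
ee_pos: [0.4463, 0.2149, 0.0679]
tcp_rot: [-89.9, -0.0, 19.0]
wrist_force: [-1.3, 3.2, -0.4]
opening: 0.0252
```

Emit:
{"api": "play_rows", "payload": {"moves": [[[0,0,0],[0,0,0],0],[[0,0,0],[0,0,0],0],[[0,0,0],[0,0,0],0],[[0,0,0],[0,0,0],0],[[0,0,0],[0,0,0],0]]}}

```text
time: 17.75
ee_pos: [0.4463, 0.2147, 0.0679]
tcp_rot: [-89.9, -0.0, 19.2]
wrist_force: [-1.2, 5.5, 0.3]
opening: 0.0253
```

```bash
python3 -c "
from h import *
c=snap('wrist','16'); s=snap('scene','16')
cv2.imwrite('pics/c18.png',cv2.resize(s['img'][245:355,270:380,::-1],None,fx=6,fy=5.4,interpolation=2))
go(.4463,.2142,.0715,19)
from workcell import get_obs; print(get_obs()['torque'])"
```

```text
t 17.85 tcp [0.4463 0.2147 0.0678] rot [-8.994e+01 -2.000e-02  1.918e+01] q6 96.5 F [-2.   5.5  0.8] op 0.0251
turn [-0.06  0.18  0.02] shift [-0.0001 -0.0037 -0.0004]
[1.20380188 0.3961987  0.08236979]
```

View pics/c18.png

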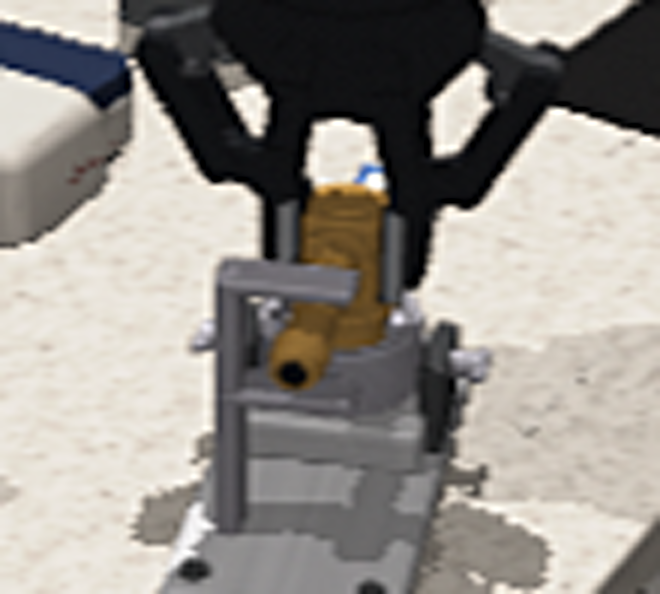

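View pics/wrist16.png

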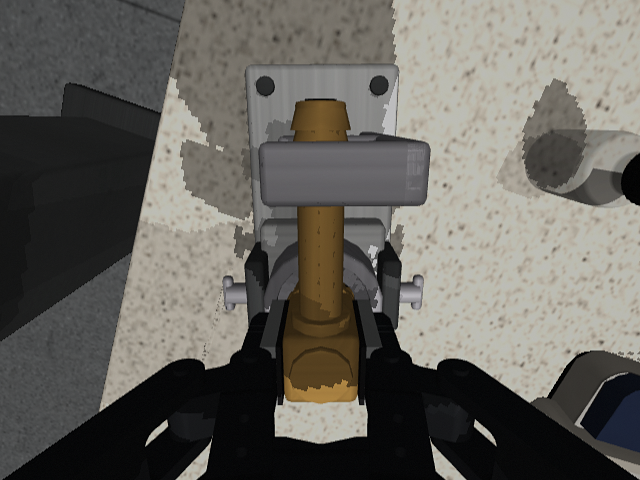

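Emit:
{"api": "play_rows", "payload": {"moves": [[[0,0,0],[0,0,0],35],[[0,0,0],[0,0,0],40],[[0,0,0],[0,0,0],50],[[0,0,0],[0,0,0],60],[[0,0,0],[0,0,0],60]]}}

```text
time: 18.35
ee_pos: [0.4463, 0.2141, 0.0677]
tcp_rot: [-90.0, 0.0, 19.0]
wrist_force: [-0.3, -0.3, 0.1]
opening: 0.051
```

```bash
python3 -c "
from h import *
c=snap('wrist','17'); s=snap('scene','17')
cv2.imwrite('pics/c19.png',cv2.resize(s['img'][245:355,270:380,::-1],None,fx=6,fy=5.4,interpolation=2))
go(.4463,.2142,.0715,19)"
```

```text
t 18.45 tcp [0.4463 0.2141 0.0677] rot [-90.01   0.    19.03] q6 96.6 F [-0.3 -0.   0.3] op 0.0513
turn [ 0.01  0.03 -0.  ] shift [ 0.     -0.0038  0.0001]
```

View pics/c19.png

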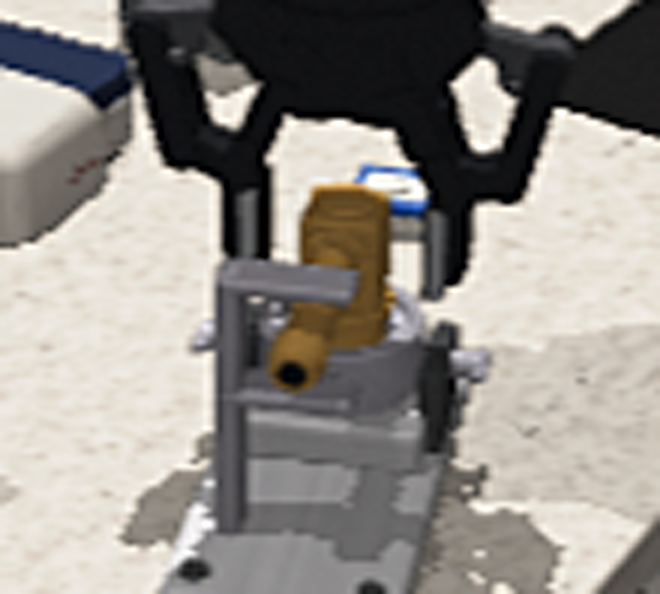

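View pics/wrist17.png

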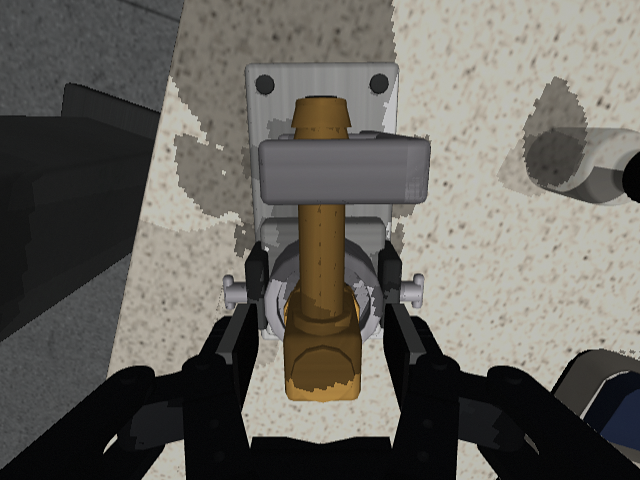

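Emit:
{"api": "play_rows", "payload": {"moves": [[[0,0,0],[0,-0.015,0],60],[[0,0,0],[0,-0.04,0],60],[[0,0,0],[0,-0.07,0],60],[[0,0,0],[0,-0.1,0],60],[[0,0,0],[0,-0.13,0],60]]}}

```text
time: 18.95
ee_pos: [0.4462, 0.2141, 0.2002]
tcp_rot: [-90.0, -0.1, 19.0]
wrist_force: [0.7, -0.0, -0.0]
opening: 0.051
```

Emit:
{"api": "play_rows", "payload": {"moves": [[[0,0,0],[0,0,0],60],[[0,0,0],[0,0,0],60],[[0,0,0],[0,0,0],60],[[0,0,0],[0,0,0],60],[[0,0,0],[0,0,0],60]]}}

```text
time: 19.45
ee_pos: [0.4459, 0.214, 0.197]
tcp_rot: [-90.0, 0.1, 19.0]
wrist_force: [0.1, 0.1, -0.2]
opening: 0.0514
```

```bash
python3 -c "
from h import *
c=snap('wrist','18'); s=snap('scene','18')
cv2.imwrite('pics/c20.png',cv2.resize(s['img'][180:360,240:440,::-1],None,fx=4,fy=3.3,interpolation=2))
go(.4463,.2142,.0715,19)"
```

```text
t 19.55 tcp [0.4461 0.2141 0.1972] rot [-9.001e+01  5.000e-02  1.902e+01] q6 96.6 F [-0.  -0.1  0.5] op 0.0513
turn [ 0.01  0.02 -0.05] shift [0.0003 0.1257 0.    ]
```

View pics/c20.png

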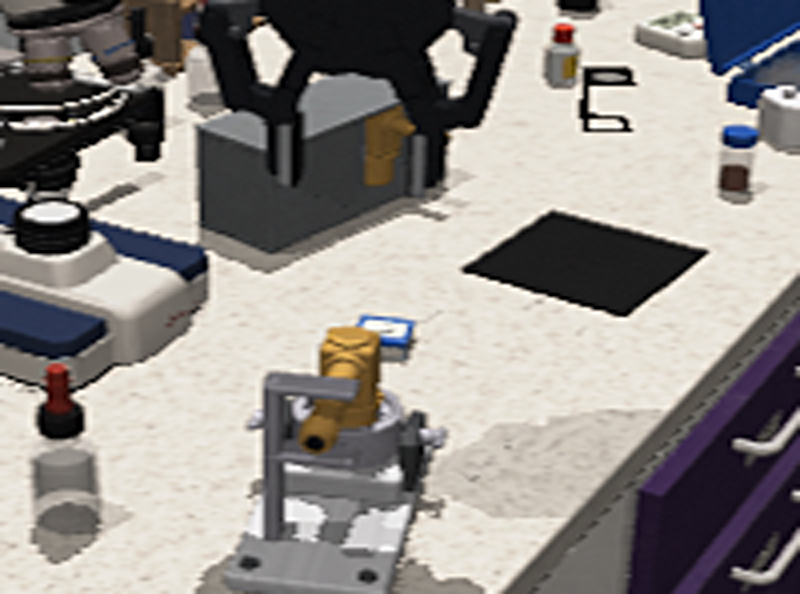

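View pics/wrist18.png

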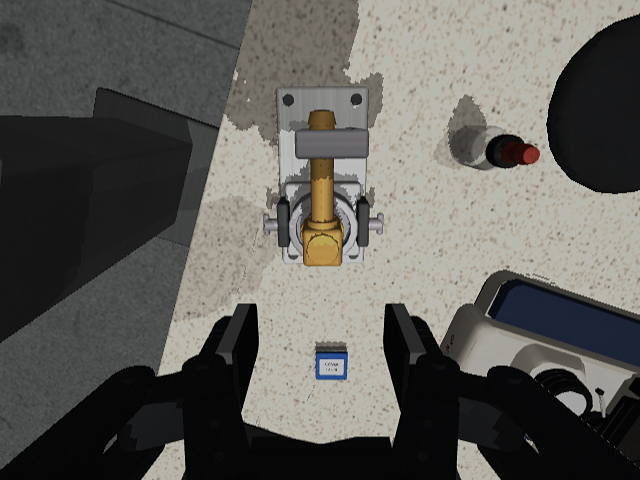

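```bash
python3 - <<'E'
from h import *
np.set_printoptions(precision=4,suppress=True)
c=load("wrist18"); e=np.array([np.cos(np.radians(109)),np.sin(np.radians(109))]); n=np.array([-e[1],e[0]]); ctr=np.array([.4473,.2161])
im=np.ascontiguousarray(c["img"][:,:,::-1]); h=cv2.cvtColor(im,cv2.COLOR_BGR2HSV); m=cv2.inRange(h,(10,120,40),(28,255,255))
for v in list(range(110,130,4))+list(range(160,266,6)):
    x=np.where(m[v,290:350])[0]
    if len(x):
        p=plane(c,(x.min()+x.max())/2+290,v,.09 if v<220 else .102)[:2]-ctr; print(v,x.min()+290,x.max()+290,"port x,y",p@e,p@n)
E
```

```text
114 310 333 port x,y 0.08240467759371743 0.0004856318320600114
118 309 334 port x,y 0.08008249377625085 0.00048092774833228755
122 308 335 port x,y 0.07774630064345081 0.00047619528571750044
126 310 333 port x,y 0.075395971038258 0.0004714341866316578
160 311 333 port x,y 0.05482921406973271 0.00011324929961985947
166 311 333 port x,y 0.051086481430291326 0.00010418629759084697
172 311 332 port x,y 0.047308124955307194 0.0004145362017642547
178 311 332 port x,y 0.043494495302957785 0.00040681087310755204
184 311 333 port x,y 0.039645103594507326 7.648107776088257e-05
190 311 333 port x,y 0.035758556525680565 6.706983005394171e-05
196 311 333 port x,y 0.03183476062618355 5.756838455290257e-05
202 311 332 port x,y 0.02787271646984974 0.0003751655937570923
208 311 332 port x,y 0.023872791278851502 0.0003670628833422288
214 311 333 port x,y 0.01983444692280881 2.8509705261623754e-05
220 304 339 port x,y 0.01875944583017971 0.0003757752355675577
226 301 342 port x,y 0.014839921464666467 0.0003678353943501623
232 301 343 port x,y 0.010882193663780914 4.073976706141583e-05
238 301 342 port x,y 0.00688426647899992 0.00035171950081931344
244 303 341 port x,y 0.0028474618860661856 2.1283717853762306e-05
250 303 341 port x,y -0.0012302609962560392 1.1409539194339065e-05
256 303 341 port x,y -0.005349031979945487 1.4359628323283406e-06
262 304 341 port x,y -0.009508963045448203 -0.0003357856345549302
```

```bash
python3 -c "
from workcell import job_done; print(job_done())"
```

```text
the job is handed in; nothing more can be done
None
```

The threaded elbow is screwed into the port with its arm mid-bracket and let go. I handed the job in at about 20 s; no verdict was given.

**What I did:**
- I drew the elbow out of the rack by its arm, stood it upright on the mat and let go.
- I took it again by its square body and lowered the foot into the port with the arm a quarter turn anticlockwise of the bracket.
- I turned it 90° clockwise, following it down 3.7 mm. The moment on the wrist rose from near 0 to about 1.3 N m. That was mostly sideways moment from a small misalignment, so it is not a clean reading of thread torque.
- I opened the fingers and backed off straight up.

**Last checks, after backing off:**
- **Arm:** by the wrist camera, the tip lies about 0.5 mm from the bracket's mid-line and about 84 mm out along the port's x axis.
- **Depth:** from the tool height at release, the foot is about 20 mm below the mouth and the washer is pressed about 3.8 mm. I could not see either directly.
- **After release:** the elbow looked upright and kept its position when let go, and the wrist force read about 0.
- **Surroundings:** the dropper, cover slips, vial, oil bottle and plain elbow looked undisturbed in the final pictures. The tally counter was only partly in that view and showed nothing amiss. I judged these by eye and did not measure them.

**Disagreement:** over the port, the two cameras differed by about 2 mm on the elbow's position. I shifted it 1.5 mm towards the scene camera's reading, and it went in without measurable force.

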